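Take the balance weights out of the lock box

ROBOT

A 6-joint arm with a two-finger parallel gripper is mounted at the origin on the work surface. World frame = base frame: x ahead of the robot, y to its left, z up, the work surface at z = 0. Lengths are in mm, angles in degrees, forces in N, time in s.
With the tool pointing down it reaches from about 300 to 850 mm from the base axis. Payload 4.2 kg.
Tool frame: the origin (TCP) lies at the very end of the fingers, on their centre line; the grasp point (between the pads) lies 19 mm behind it; z points along the fingers, x is the direction in which the jaws open and shut, and the axes are right-handed (so a half turn about z gives the same grasp; the last joint's range is limited). The gripper opens to 91 mm and grips with 3 to 60 N. Pads are 32 mm wide; open, the fingers measure 118 mm over their backs; the gripper's body (76 mm by 178 mm) begins 60 mm behind the grasp point.
Start: joints at [-70.417, 18.312, 89.639, -0, 72.044, -1.146], TCP at [203.53, -537.791, 213.976] pointing down, gripper open.
Joint ranges: [-177.97, 177.97], [-48.28, 115.42], [12.27, 149.76], [-77.06, 257.06], [2.81, 150.46], [-146.56, 146.56]. Speed limits (degrees/s): [147.25, 147.25, 180, 180, 180, 180].

INTERFACE

Orientations are given as [roll, pitch, yaw] about the fixed x, y, z axes, in that order (R = Rz(yaw) Ry(pitch) Rx(roll)).
In Python, from workcell import env gives the robot as it stands.
- The arm moves only by the tool servo_tool, never from a script. Its argument "plan" is a list of rows, each a list of 3 entries, a list of its own where there are three numbers: the turn, a rotation vector about the tool's x, y, z in degrees, then the shift along the tool's x, y, z in mm, then the finger opening in mm, from 0 to 91.2. In form: [[[ax, ay, az], [dx, dy, dz], claw], ...]. A call has exactly 10 rows; each row shifts and turns the pose as measured when the row begins, along the tool's axes as they then stand; what a row does not reach is not made up. A row lasts 1/8 s, in which the tool goes at most 62.5 mm and 10.7 degrees, less where a joint would pass 70% of its speed; a pose out of reach is approached as far as the arm can. A call with a gripper value outside its range is refused whole. The fingers move at their own pace and stop on an object; "squeeze" is the grip in N (left out, the last holds). Time passes only in rows, so rows that do not move let the fingers close, or fill a call up. It gives the time, the measured TCP pose, the force and the opening at its end, in the units of the state.
- env.state(): the state, without advancing time (a new reading comes with each control period).
- env.grab_frame(name): name is "side" or "top"; returns a dict with "pixels" (480x640x3 uint8, red, green, blue), "intrinsics" (3x3 intrinsics, pixels), "distortion" ([k1, k2, p1, p2, k3] as OpenCV has them; the pictures are not rectified), "eye" and "attitude" of the camera in the world. Camera axes: x right, y up, looking along -z (the intrinsics and any distortion apply to the point x, -y, -z); pixel columns grow to the right and rows downward; lengths in mm; the calibration is good to about 2 mm. A picture is of the moment at which its call begins. There is no depth.
- env.job_done(): hands the job in, once; it reports no verdict.
The state is a dict: "time_s": time; "qpos": joint angles; "qvel": joint speeds; "effort": joint torques, N m; "ee_pos": TCP position; "ee_rot": TCP orientation; "force": force on the tool from outside, world axes, zero at the start; "torque": the same for the moment, N m; "gripper_width": finger opening in mm.
Only numpy, scipy, OpenCV 4.12 (cv2) and the standard library are available. Lean on these libraries where they do the work, as an engineer would, in place of code of your own. Each camera call takes 0.05 s, during which the arm holds its last target.

TASK

Push the dowel through the small hole in the back of the lock box to trip the spring catch, lever the lid up with the thin blade and swing it fully open, and lay both tools back flat on the sheet of paper they came from. Stand every steel weight that you find in the box upright in the shallow tray, then shut the lid and press it down until the catch snaps. Leave the other things on the counter where they are.

Things in the scene. Friction and masses are not known exactly. Their poses are not given: they have to be found in the camera images.
- box: dark wooden lock box, heavy and immovable, 220 mm (its x) by 150 mm (its y) by 70 mm high without the lid, walls 8 mm thick, a thick bottom: the inner floor lies 14 mm above the counter (56 mm below the rim). Origin: centre of its underside, z up. The lid is hinged along the rim of the +y wall. The back wall is the -y wall: it has the small release hole (brass plate) and, inside, the spring catch. A steel lifter pin stands in the back wall's rim at x = -45 mm
- box_hole (a point): centre of the square 14 mm release hole, on the outer face of the back (-y) wall, 42 mm above the counter, at the box's x = 0. The hole runs level through the 8 mm wall along the box's +y. Axes as the box
- box_hinge (a point): middle of the lid's hinge line, on top of the +y wall's outer edge (70 mm high); the line runs along the box's x
- lid (a joint): lid angle in rad: 0 shut and caught. When the catch is released the spring lifter pin raises it to about 0.11 (a gap of about 16 mm along the back rim) and it rests there, and the catch springs back below its strike. It swings freely, past upright (1.57) it falls open to its stop at 1.95, where it rests leaning outward; let go short of upright it falls back onto the lifter. To shut it, press it down near the back edge, with some 6 to 10 N, until the catch snaps
- lid_edge (a point): middle of the lid's free (back) edge, half-way through its thickness. The lid is a plain wooden board 8 mm thick, 224 by 152 mm, 150 mm from hinge to free edge, without any handle; a brass strike 16 mm wide hangs 16 mm below it at the middle, 12 to 20 mm in from the free edge
- latch (a joint): spring catch behind the hole, in m: 0 at rest, grows to 0.010 as it is pushed inward (box +y). Its flat face (16 mm wide, 28 to 68 mm above the counter) stands 25 mm in from the outer mouth of the hole. It lets the lid go when pushed in by some 2 to 4 mm, taking 2 to 4 N, and springs back when released
- tray: shallow fixed aluminium tray, 140 by 140 mm outside, rim 16 mm high, walls and floor 3 mm thick; origin: centre of its underside, axes along its sides
- sheet: sheet of brown wrapping paper on the counter, the one the two tools lie on at the start, fixed, 220 mm (its x) by 240 mm (its y), 2 mm thick; origin: centre of its underside
- dowel_grip (a point): centre of the square wooden handle of the dowel tool, 80 by 18 by 18 mm, lying flat; x axis along the tool towards the dowel's tip. 50 g
- dowel_tip (a point): end of the dowel: a round wooden rod 8 mm across that sticks 65 mm out of the handle, on its centre line; the tip is 105 mm from the handle's centre
- blade_grip (a point): centre of the wooden handle of the blade tool, 90 mm long, 16 mm wide, 14 mm high, lying flat; x axis along the tool towards the blade's tip. 60 g
- blade_tip (a point): end of the flat steel blade, 18 mm wide, 3 mm thick (level, half-way up the handle), that sticks 70 mm out of the handle; the tip is 115 mm from the handle's centre
- weight0_mid (a point): steel calibration weight: cylinder 28 mm across and 34 mm tall with a knob 16 mm across on top, 44 mm tall in all, 160 g; point at its centre, 22 mm above its foot; z axis up its length. It starts standing on the floor of the shut box, or is absent
- weight1_mid (a point): steel calibration weight: cylinder 28 mm across and 34 mm tall with a knob 16 mm across on top, 44 mm tall in all, 160 g; point at its centre, 22 mm above its foot; z axis up its length. It starts standing on the floor of the shut box, or is absent
- weight2_mid (a point): steel calibration weight: cylinder 24 mm across and 28 mm tall with a knob 16 mm across on top, 38 mm tall in all, 100 g; point at its centre, 19 mm above its foot; z axis up its length. It starts standing on the floor of the shut box, or is absent
- weight3_mid (a point): steel calibration weight: cylinder 24 mm across and 28 mm tall with a knob 16 mm across on top, 38 mm tall in all, 100 g; point at its centre, 19 mm above its foot; z axis up its length. It starts standing on the floor of the shut box, or is absent
- jar: bystander: amber glass jar, 70 mm across, 90 mm tall; origin under its centre
- cup: bystander: white cup, 64 mm across, 50 mm tall; origin under its centre
- mortar: bystander: white bowl, 100 mm across, 60 mm tall; origin under its centre
- packet: bystander: cardboard packet, 80 by 60 by 30 mm; origin under its centre
- bottle: bystander: white plastic bottle, 52 mm across, 120 mm tall; origin under its centre
- scoop: bystander: metal spoon lying on the counter
- carton: bystander: paper carton, 100 by 70 by 50 mm; origin under its centre
There are look-alikes about, which are no part of the job. What is shaped like the part that bears dowel_grip but orange or red is not meant.

How it is judged (in metres and radians):
On the way, in this order (a step that is already met when the one before it is completed fails the run):
1. the dowel, pushed in through the hole, presses the catch in (value of joint latch above 0.001 m and contact force between dowel and latch above 0.5 N), for 0.05 s.
2. the blade, not the fingers, lifts the released lid to 0.5 rad or more (value of joint lid above 0.5 rad and contact force between blade and lid above 0.05 N and contact force between the fingers and lid below 0.3 N), for 0.05 s.
3. the lid is fully open, past upright (value of joint lid above 1.7 rad), for 0.2 s.
At the end, for the whole second after the job is handed in: Every weight stands upright (within 0.2 rad) and still in the tray, its centre 4 mm or more inside the outer edge; the lid is below 0.03 rad with the catch below 3 mm; both tools lie still, the handle's centre over the paper and less than 20 mm above the counter (value of joint lid below 0.03 rad and value of joint latch below 0.003 m and x of weight0_mid in the frame of tray between -0.066 and 0.066 m and y of weight0_mid in the frame of tray between -0.066 and 0.066 m and z of each of weight0_mid, weight1_mid, weight2_mid, weight3_mid in the frame of tray below 0.035 m and angle between each of weight0_mid, weight1_mid, weight2_mid, weight3_mid's own z axis and vertical below 0.2 rad and linear speed of each of weight0, weight1, weight2, weight3, dowel, blade below 0.02 m/s and x of weight1_mid in the frame of tray between -0.066 and 0.066 m and y of weight1_mid in the frame of tray between -0.066 and 0.066 m and x of weight2_mid in the frame of tray between -0.066 and 0.066 m and y of weight2_mid in the frame of tray between -0.066 and 0.066 m and x of weight3_mid in the frame of tray between -0.066 and 0.066 m and y of weight3_mid in the frame of tray between -0.066 and 0.066 m and x of dowel_grip in the frame of sheet between -0.11 and 0.11 m and y of dowel_grip in the frame of sheet between -0.12 and 0.12 m and height (world z) of each of dowel_grip, blade_grip below 0.02 m and x of blade_grip in the frame of sheet between -0.11 and 0.11 m and y of blade_grip in the frame of sheet between -0.12 and 0.12 m); the robot touches nothing.
It fails at once if a bystander is moved by more than 30 mm (distance of any of jar, cup, mortar, packet, bottle, scoop, carton from where it was at the start of the episode above 0.03 m).
Of weight0, weight1, weight2, weight3 only 2 to 4 are there at a start; the rules pass over those that are not, and their reading is None.
At some moment in a run one of dowel, blade may be knocked a few centimetres aside while the robot is not near it.
It also fails if it takes over 208 s, if anything falls off the work surface, if the arm or the gripper's body presses on something with over 40 N, if the wrist force passes 120 N, or if a joint passes its speed limit or range.

## Working session

There is one attempt and no reset: what is moved stays moved. The work goes in short steps, Python scripts to look and compute and a tool call to move; the robot and the scene stay as the last step left them, time stands still between calls to the robot, and variables do not carry over. Pictures are saved under pics/ and viewed, and the job is handed in when it is done.

Besides the shell and the picture viewer there is one more tool, called after ">>>" as name([rows], argument=value, ...), one row to a line, values as JSON. servo_tool: Moves the arm, as the interface text tells. Its arguments: {"type":"object","properties":{"plan":{"type":"array"},"squeeze":{"type":"number"}},"required":["plan"]}

```bash
ls; mkdir -p pics; cat > h.py <<'E'
import sys; sys.path.insert(0,'.')
import numpy as np, cv2
from scipy.spatial.transform import Rotation as R
from workcell import env
def grab(n,fn=None):
    f=env.grab_frame(n)
    if fn: cv2.imwrite('pics/'+fn,cv2.cvtColor(f['pixels'],cv2.COLOR_RGB2BGR))
    return f
E
python3 - <<'E'
from h import *
print(env.state())
for n in('top','side'):
    f=grab(n,n+'0.png'); print(n,f['intrinsics'],f['distortion'],f['eye'],f['attitude'])
E
```

```text
pics
{'time_s': 0.0, 'qpos': array([-7.04158158e+01,  1.83523597e+01,  8.97085729e+01, -1.96461921e-03,
        7.20439372e+01, -1.14700675e+00]), 'qvel': array([-0.03160041,  0.04161657,  0.00103059, -0.07723565,  0.16229314,
       -0.0556207 ]), 'effort': array([ 2.18844660e-03, -4.12457657e+01, -2.31970632e+01,  7.31473952e-02,
        4.57364798e-02, -1.43874754e-04]), 'ee_pos': array([ 203.34512309, -537.28257417,  213.09840633]), 'ee_rot': array([-1.79999768e+02,  1.04886250e-01, -6.92682014e+01]), 'force': array([-0.7337213 ,  0.1291067 ,  0.18967669]), 'torque': array([-0.00579493,  0.01281639, -0.02383635]), 'gripper_width': 91.38873736553236}
top [[458.59530534   0.         318.98986311]
 [  0.         458.59530534 240.84193855]
 [  0.           0.           1.        ]] [-0.01624266  0.          0.          0.          0.        ] [ 321.23347219 -194.64684026 1185.73943973] [  9.64379032   0.67413082 -90.77574274]
side [[446.83221196   0.         320.63890925]
 [  0.         446.83221196 242.89918376]
 [  0.           0.           1.        ]] [-0.01745279  0.          0.          0.          0.        ] [352.87928775 717.58005944 739.37161202] [  54.1585232     0.87111566 -169.05652038]
```

View pics/top0.png

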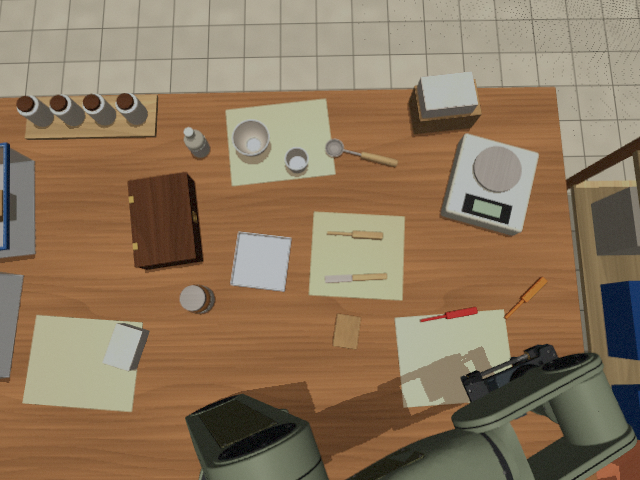

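View pics/side0.png

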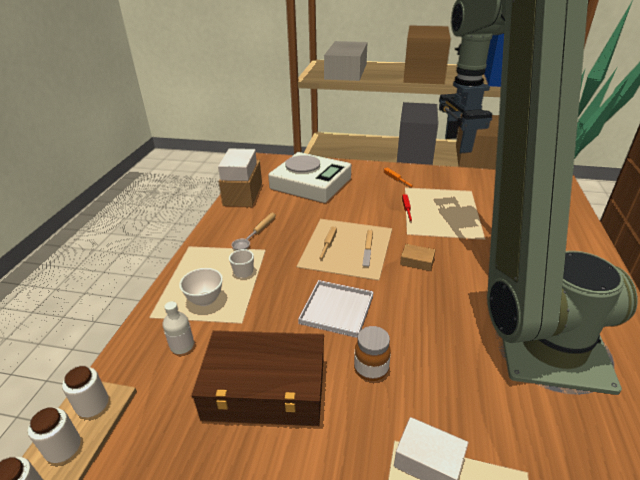

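The top picture shows the box at about (165,222), with its hinges on the left (+y) and the brass plate at (195,215). The tray is at (262,261) and the sheet with the tools at (357,256). The dowel tool runs from its handle at (367,235) to its tip at (328,234). The blade tool's handle is at (370,277) and its tip at (327,280).

Possible mix-ups for the dowel are the red tool (450,315) and the orange tool (528,297). The scoop at (375,157) is a bystander. By the description I want the wooden-coloured tools on the brown sheet, and I'll check that in a crop.

```bash
cat >> h.py <<'E'
C=np.diag([1,-1,-1.])
def cam(f): return R.from_euler('xyz',f['attitude'],degrees=True).as_matrix()@C, np.array(f['eye'])
def unproj(f,px,z):
    px=np.atleast_2d(np.array(px,float)); M,e=cam(f)
    u=cv2.undistortPoints(px[:,None,:],f['intrinsics'],f['distortion'])[:,0]
    d=np.c_[u,np.ones(len(u))]@M.T
    z=np.broadcast_to(z,len(px)); s=(z-e[2])/d[:,2]
    return e+d*s[:,None]
def proj(f,P):
    M,e=cam(f); P=np.atleast_2d(np.array(P,float))
    c=(P-e)@M
    return cv2.projectPoints(c[:,None,:],np.zeros(3),np.zeros(3),f['intrinsics'],f['distortion'])[0][:,0]
def crop(f,x0,x1,y0,y1,k,fn):
    a=cv2.cvtColor(f['pixels'],cv2.COLOR_RGB2BGR)[y0:y1,x0:x1]
    cv2.imwrite('pics/'+fn,cv2.resize(a,None,fx=k,fy=k,interpolation=cv2.INTER_CUBIC))
E
python3 - <<'E'
from h import *
f=grab('top'); crop(f,300,420,200,310,6,'tools.png'); crop(f,120,300,165,300,4,'box.png')
g=grab('side'); crop(g,190,400,210,430,3,'sidebox.png')
E
```

```text
(no output)
```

View pics/tools.png

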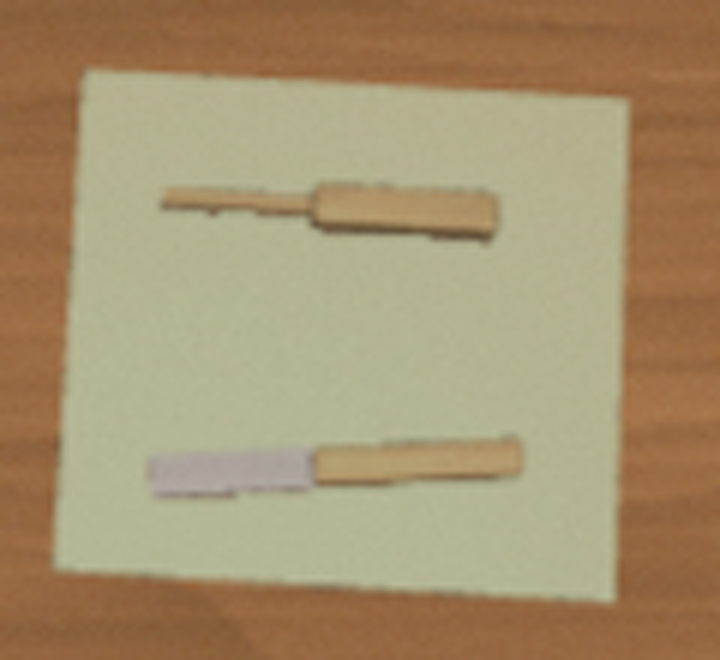

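View pics/box.png

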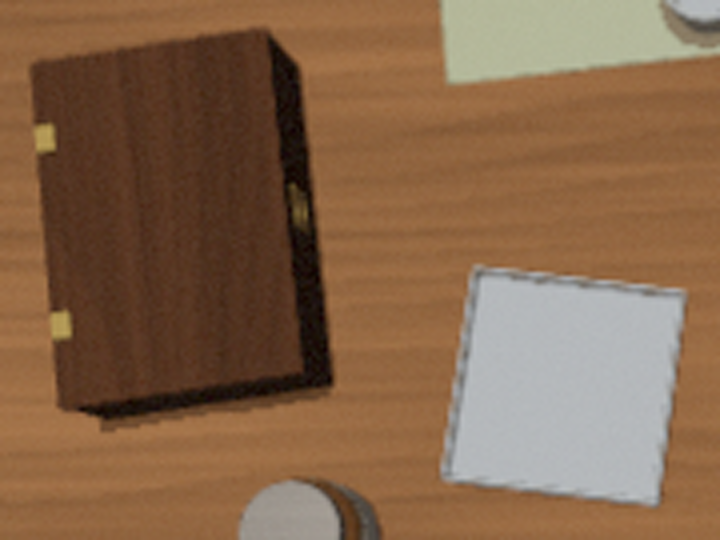

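View pics/sidebox.png

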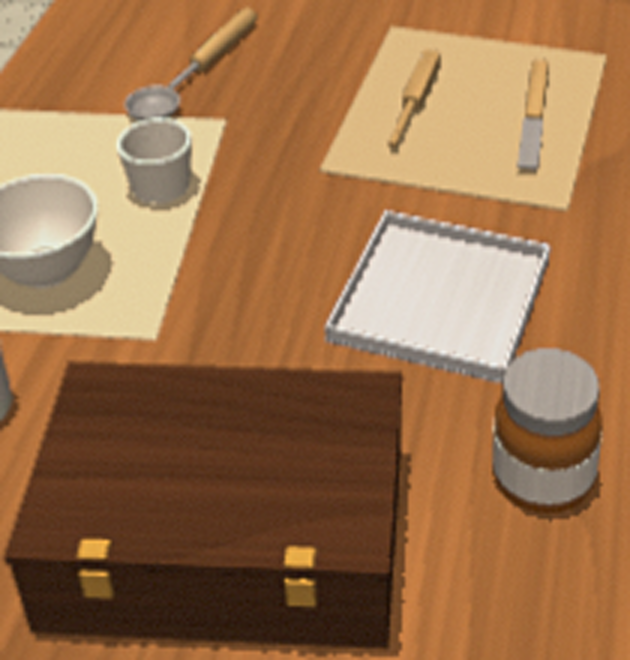

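The crop confirms both wooden tools on the brown sheet: the plain-wood dowel at the top (tip at crop (163,198)) and the steel blade at the bottom (tip at (150,475)). Neither is red or orange.

```bash
cat > meas.py <<'E'
from h import *
f=grab('top'); g=grab('side')
def pc(pts,x0,y0,k): return (np.array(pts,float)+.5)/k-.5+np.array([x0,y0])
def rect(P,n):
    P=P[:,:2]; c=P.mean(0); s=[np.linalg.norm(P[i]-P[(i+1)%4]) for i in range(4)]
    print(n,'c',c.round(1),'sides',np.round(s,1),'ang',[round(float(np.degrees(np.arctan2(*(P[(i+1)%4]-P[i])[::-1]))),1) for i in range(4)]); return c
# lid top corners in order
lid=unproj(f,pc([(32,64),(268,29),(303,373),(62,408)],120,165,4),78); rect(lid,'lid'); print(lid.round(0))
lids=unproj(g,pc([(70,365),(402,374),(388,571),(10,556)],190,210,3),78); rect(lids,'lid side')
tr=unproj(f,pc([(475,266),(685,291),(658,505),(442,480)],120,165,4),16); rect(tr,'tray')
trs=unproj(g,pc([(388,212),(548,243),(503,374),(328,340)],190,210,3),[16,16,16,16]); rect(trs,'tray side')
sh=unproj(f,pc([(84,69),(629,98),(615,602),(54,570)],300,200,6),2); rect(sh,'sheet')
shs=unproj(g,pc([(390,28),(606,54),(570,208),(323,172)],190,210,3),2); rect(shs,'sheet side')
def show(n,a,b): print(n,a.round(1),b.round(1),'len',np.linalg.norm(a-b).round(1),'ang',np.degrees(np.arctan2(*(b-a)[:2][::-1])).round(1))
d=unproj(f,pc([(497,212),(163,198)],300,200,6),[20,15]); show('dowel top',*d)
d=unproj(g,pc([(433,53),(394,147)],190,210,3),[20,11]); show('dowel side',*d)
b=unproj(f,pc([(522,456),(150,475)],300,200,6),[16,10]); show('blade top',*b)
b=unproj(g,pc([(540,60),(527,168)],190,210,3),[16,10]); show('blade side',*b)
h=unproj(f,pc([(300,208)],120,165,4),42);print('plate',h)
for n,p,z in [('jar',(190,298),90),('bottle',(189,132),120),('mortar',(251,138),60),('cup',(296,159),50)]: print(n,unproj(f,[p],z).round(0))
E
python3 meas.py
```

```text
lid c [572.  207.6] sides [150.7 221.5 148.8 221. ] ang [-82.3, -172.4, 97.5, 8.1]
[[671. 297.  78.]
 [692. 148.  78.]
 [472. 119.  78.]
 [453. 266.  78.]]
lid side c [571.3 210.8] sides [221.2 149.2 218.5 148.1] ang [-171.9, 97.6, 7.8, -81.4]
tray c [470.6 -33.3] sides [138.  139.1 139.2 140.1] ang [-97.8, 172.7, 82.7, -7.8]
tray side c [469.4 -26.1] sides [134.5 146.3 131.8 150.7] ang [173.5, 82.9, -4.6, -96.0]
sheet c [ 484.3 -282.2] sides [240.1 220.4 239.8 220.3] ang [-94.0, 175.9, 85.9, -4.0]
sheet side c [ 482.2 -279.7] sides [218.6 238.9 216.8 238.4] ang [177.2, 86.4, -3.0, -93.2]
dowel top [ 532.5 -347.5   20. ] [ 541.8 -204.    15. ] len 143.9 ang 86.3
dowel side [ 529.2 -340.1   20. ] [ 540.7 -200.4   11. ] len 140.4 ang 85.3
blade top [ 427.6 -354.8   16. ] [ 422.4 -196.5   10. ] len 158.5 ang 91.9
blade side [ 427.2 -351.3   16. ] [ 421.8 -192.3   10. ] len 159.3 ang 91.9
plate [[583.70244085 134.2343705   42.        ]]
jar [[374. 125.  90.]]
bottle [[780. 133. 120.]]
mortar [[786. -11.  60.]]
cup [[ 731. -127.   50.]]
```

```bash
cat >> h.py <<'E'
def Rm(rpy): return R.from_euler('xyz',rpy,degrees=True)
def rows(pos,rpy=None,n=10,start=None):
    "print per-row turn/shift (tool axes) to go from the measured pose to pos,rpy in n rows"
    s=env.state(); p0=np.array(s['ee_pos']); r0=Rm(s['ee_rot'])
    r1=Rm(rpy) if rpy is not None else r0
    rv=(r0.inv()*r1).as_rotvec(degrees=True); d=np.array(pos)-p0
    print('total turn',rv.round(1),'world',d.round(1),'tool now',r0.inv().apply(d).round(1),'per row turn',(rv/n).round(2))
    for i in range(n):
        r=r0*R.from_rotvec(rv*i/n,degrees=True); print(i,r.inv().apply(d/n).round(1))
def st():
    s=env.state(); print('t',round(s['time_s'],2),'pos',np.round(s['ee_pos'],1),'rot',np.round(s['ee_rot'],1),'F',np.round(s['force'],1),'w',round(s['gripper_width'],1),'q',np.round(s['qpos'],0))
E
python3 -c "
from h import *
st();rows([534,-305,120],[180,0,-4],n=8)"
```

```text
t 0.3 pos [ 203.5 -537.6  213.6] rot [-180.     0.   -69.3] F [-0.3 -0.9 -0.2] w 90.5 q [-70.  18.  90.   0.  72.  -1.]
total turn [ -0.    0.  -65.3] world [330.5 232.6 -93.6] tool now [-100.5 -391.5   93.7] per row turn [-0.    0.   -8.16]
0 [-12.6 -48.9  11.7]
1 [ -5.5 -50.2  11.7]
2 [  1.7 -50.5  11.7]
3 [  8.8 -49.7  11.7]
4 [ 15.8 -48.   11.7]
5 [ 22.5 -45.3  11.7]
6 [ 28.6 -41.6  11.7]
7 [ 34.3 -37.1  11.7]
```

>>> servo_tool([
  [[0, 0, -8], [-13, -49, 12], 60],
  [[0, 0, -8], [-5, -50, 12], 60],
  [[0, 0, -8], [2, -50, 12], 60],
  [[0, 0, -8], [9, -50, 12], 60],
  [[0, 0, -8], [16, -48, 12], 60],
  [[0, 0, -8], [22, -45, 12], 60],
  [[0, 0, -8], [29, -42, 12], 60],
  [[0, 0, -8], [34, -37, 12], 60],
  [[0, 0, 0], [0, 0, 0], 60],
  [[0, 0, 0], [0, 0, 0], 60],
], squeeze=20)

```text
time_s: 1.55
ee_pos: [542.8, -299.2, 114.1]
ee_rot: [179.8, -0.0, -3.3]
force: [0.1, 0.3, -0.1]
gripper_width: 59.9
```

```bash
python3 -c "
from h import *
st();rows([534,-305,30],[180,0,-4],n=4)
f=grab('top','t1.png')"
```

```text
t 1.55 pos [ 542.8 -299.2  114.1] rot [179.8  -0.   -3.3] F [ 0.1  0.3 -0.1] w 59.9 q [-30.  26.  92.  -0.  62. -26.]
total turn [ 0.2 -0.   0.7] world [ -8.8  -5.8 -84.1] tool now [-8.5  6.  84.1] per row turn [ 0.05 -0.01  0.17]
0 [-2.1  1.5 21. ]
1 [-2.1  1.5 21. ]
2 [-2.1  1.5 21. ]
3 [-2.1  1.6 21. ]
```

View pics/t1.png

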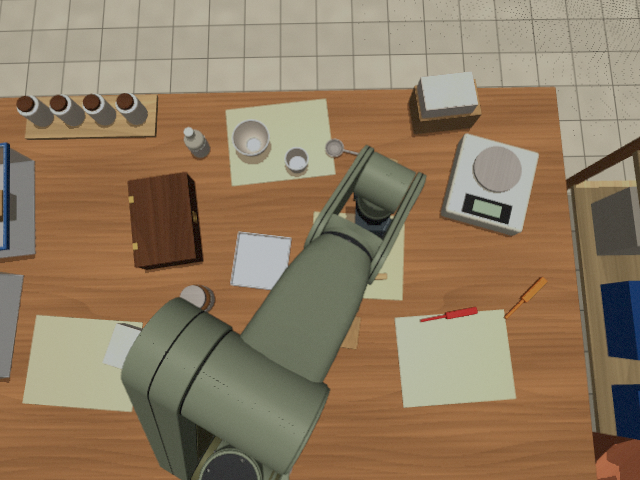

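The arm hides the sheet in this view, with the hand at about (373,210). I'm now lowering onto the dowel handle.

>>> servo_tool([
  [[0, 0, 0.7], [-3, 2, 20], 60],
  [[0, 0, 0], [-3, 2, 20], 60],
  [[0, 0, 0], [-3, 2, 20], 60],
  [[0, 0, 0], [0, 0, 15], 60],
  [[0, 0, 0], [0, 0, 5], 60],
  [[0, 0, 0], [0, 0, 0], 60],
  [[0, 0, 0], [0, 0, 0], 60],
  [[0, 0, 0], [0, 0, 0], 60],
  [[0, 0, 0], [0, 0, 0], 60],
  [[0, 0, 0], [0, 0, 0], 60],
])

```text
time_s: 2.85
ee_pos: [531.3, -312.0, 37.7]
ee_rot: [179.5, -0.5, -4.7]
force: [-0.0, 0.1, -0.8]
gripper_width: 59.8
```

```bash
python3 -c "
from h import *
st();rows([534,-305,6],[180,0,-4],n=4)
f=grab('side'); crop(f,280,420,180,290,5,'s1.png')"
```

```text
t 2.85 pos [ 531.3 -312.    37.7] rot [179.5  -0.5  -4.7] F [-0.   0.1 -0.8] w 59.8 q [-31.  30.  98.  -0.  51. -26.]
total turn [ 0.5 -0.5 -0.7] world [  2.7   7.  -31.7] tool now [ 1.8 -7.5 31.7] per row turn [ 0.12 -0.14 -0.19]
0 [ 0.5 -1.9  7.9]
1 [ 0.5 -1.9  7.9]
2 [ 0.5 -1.8  7.9]
3 [ 0.5 -1.8  7.9]
```

View pics/s1.png

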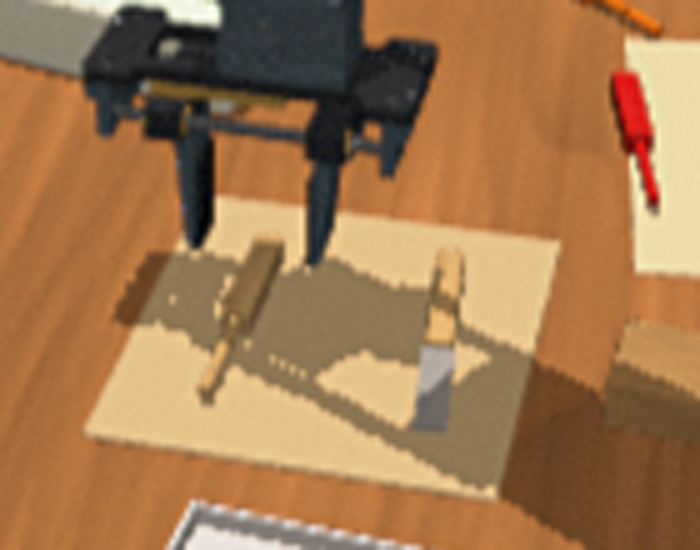

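The fingers straddle the dowel handle: fingertips at crop (200,245) and (315,262), handle at (255,275). I'm going down.

>>> servo_tool([
  [[0.5, -0.5, -0.7], [1, -3, 10], 50],
  [[0, 0, 0], [1, -3, 10], 50],
  [[0, 0, 0], [0, -2, 8], 50],
  [[0, 0, 0], [0, 0, 3], 50],
  [[0, 0, 0], [0, 0, 0], 50],
  [[0, 0, 0], [0, 0, 0], 10],
  [[0, 0, 0], [0, 0, 0], 10],
  [[0, 0, 0], [0, 0, 0], 10],
  [[0, 0, 0], [0, 0, 0], 10],
  [[0, 0, 0], [0, 0, 0], 10],
])

```text
time_s: 4.15
ee_pos: [534.1, -303.6, 4.3]
ee_rot: [-180.0, 0.0, -4.0]
force: [-0.2, -0.5, -0.1]
gripper_width: 17.8
```

```bash
python3 -c "
from h import *
st()
f=grab('side'); crop(f,280,420,180,290,5,'s2.png')"
```

```text
t 4.15 pos [ 534.1 -303.6    4.3] rot [-180.    0.   -4.] F [-0.2 -0.5 -0.1] w 17.8 q [-31.  33.  99.   0.  48. -27.]
```

View pics/s2.png

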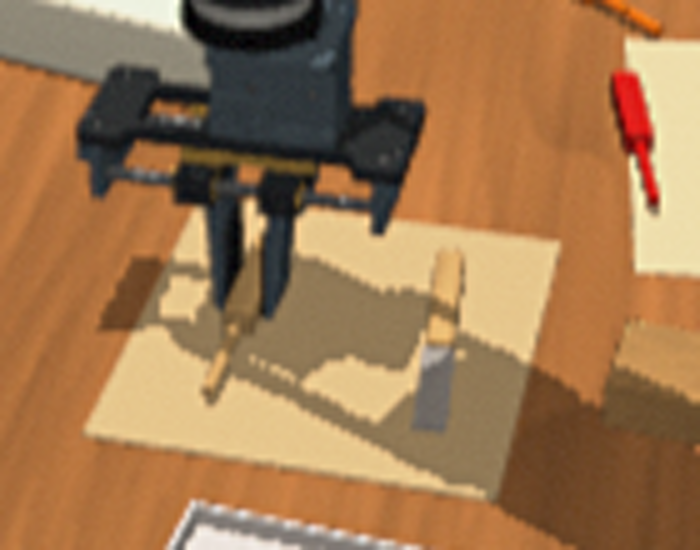

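The grasp holds: width 17.8 mm and the handle sits between the pads. Next I lift and carry it to a point in front of the hole.

```bash
python3 -c "
from h import *
st();rows([602,-8,90],[180,0,7.8],n=6)"
```

```text
t 4.2 pos [ 534.1 -303.6    4.3] rot [-180.    0.   -4.] F [ 0.2  0.3 -0.5] w 17.9 q [-31.  33.  99.   0.  48. -27.]
total turn [ -0.    0.  -11.8] world [ 67.9 295.6  85.7] tool now [  47.2 -299.7  -85.5] per row turn [-0.01  0.   -1.97]
0 [  7.9 -50.  -14.2]
1 [  9.6 -49.7 -14.3]
2 [ 11.3 -49.3 -14.3]
3 [ 13.  -48.9 -14.3]
4 [ 14.6 -48.4 -14.3]
5 [ 16.3 -47.9 -14.3]
```

>>> servo_tool([
  [[0, 0, 0], [0, 0, -20], 10],
  [[0, 0, 0], [0, 0, -35], 10],
  [[0, 0, -2], [10, -45, -20], 10],
  [[0, 0, -2], [10, -50, -10], 10],
  [[0, 0, -2], [10, -50, 0], 10],
  [[0, 0, -2], [10, -50, 0], 10],
  [[0, 0, -2], [8, -40, 0], 10],
  [[0, 0, -2], [0, -20, 0], 10],
  [[0, 0, 0], [0, 0, 0], 10],
  [[0, 0, 0], [0, 0, 0], 10],
])

```text
time_s: 5.45
ee_pos: [581.4, -44.3, 92.2]
ee_rot: [180.0, -0.1, 8.2]
force: [-0.1, 0.3, -1.2]
gripper_width: 17.9
```

```bash
python3 -c "
from h import *
st();rows([602,-8,35.3],[180,0,7.8],n=5)"
```

```text
t 5.45 pos [581.4 -44.3  92.2] rot [ 1.8e+02 -1.0e-01  8.2e+00] F [-0.1  0.3 -1.2] w 17.9 q [ -5.  25.  99.   0.  57. -14.]
total turn [ 0.  -0.1  0.4] world [ 20.6  36.3 -56.9] tool now [ 25.5 -33.   56.9] per row turn [ 0.   -0.02  0.09]
0 [ 5.1 -6.6 11.4]
1 [ 5.1 -6.6 11.4]
2 [ 5.1 -6.6 11.4]
3 [ 5.1 -6.6 11.4]
4 [ 5.1 -6.6 11.4]
```

>>> servo_tool([
  [[0, 0, 0], [5, -7, 12], 10],
  [[0, 0, 0], [5, -7, 12], 10],
  [[0, 0, 0], [5, -7, 12], 10],
  [[0, 0, 0], [5, -6, 12], 10],
  [[0, 0, 0], [4, -6, 8], 10],
  [[0, 0, 0], [0, 0, 0], 10],
  [[0, 0, 0], [0, 0, 0], 10],
  [[0, 0, 0], [0, 0, 0], 10],
  [[0, 0, 0], [0, 0, 0], 10],
  [[0, 0, 0], [0, 0, 0], 10],
])

```text
time_s: 6.7
ee_pos: [602.0, -9.0, 31.9]
ee_rot: [180.0, -0.1, 8.0]
force: [-0.1, -0.4, -0.6]
gripper_width: 18.3
```

```bash
python3 -c "
from h import *
st();rows([602,-8,35.3],[180,0,7.8],n=5)
f=grab('side','s3.png'); crop(f,220,360,240,360,5,'s3c.png')
f=grab('top'); crop(f,120,280,165,285,5,'t3c.png')"
```

```text
t 6.7 pos [602.   -9.   31.9] rot [ 1.8e+02 -1.0e-01  8.0e+00] F [-0.1 -0.4 -0.6] w 18.3 q [ -2.  30. 100.  -0.  50. -10.]
total turn [ 0.  -0.1  0.2] world [0.  1.  3.4] tool now [ 0.2 -1.  -3.4] per row turn [ 0.01 -0.01  0.04]
0 [ 0.  -0.2 -0.7]
1 [ 0.  -0.2 -0.7]
2 [ 0.  -0.2 -0.7]
3 [ 0.  -0.2 -0.7]
4 [ 0.  -0.2 -0.7]
```

View pics/s3c.png

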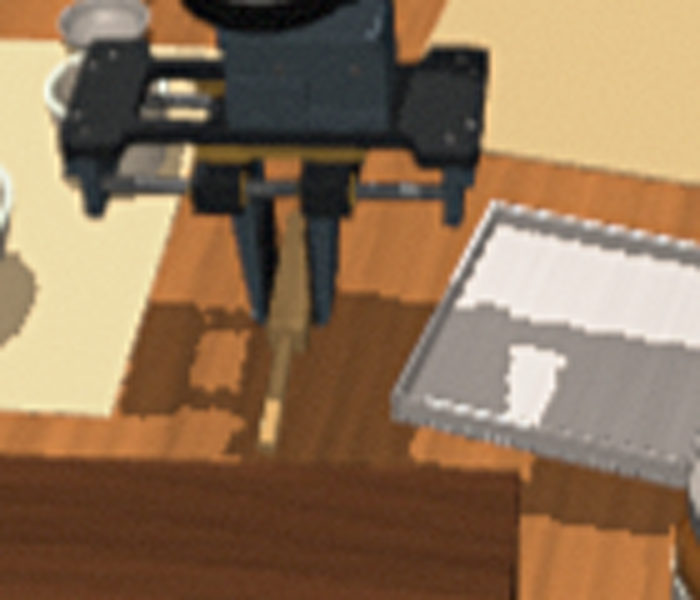

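View pics/t3c.png

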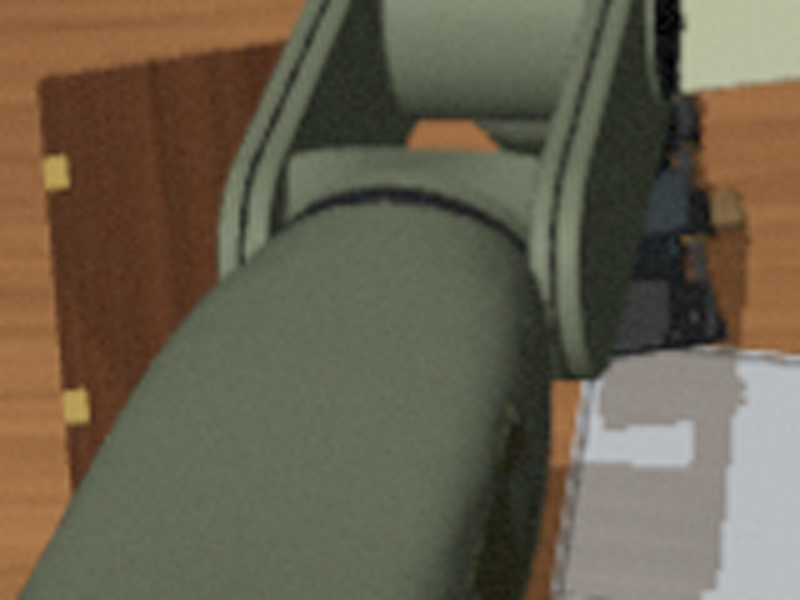

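In the side crop the dowel tip shows at (268,440), i.e. about (273.5,328) in the full picture, just beyond the lid's back edge. The top view is blocked by the arm, so I'll check the tip against kinematics using the side camera.

```bash
python3 - <<'E'
from h import *
from h import *
s=env.state(); p=s['ee_pos']; f=grab('side')
def pc(p): return (np.array(p,float)+.5)/5-.5+[220,240]
print('tip from side', unproj(f,[pc((267,449)),pc((272,400)),pc((284,345))],[p[2]+6.7]*3))
y=np.radians(s['ee_rot'][2]); d=np.array([-np.sin(y),np.cos(y)])
print('kin tip',p[:2]+103*d, 'shoulder', p[:2]+38*d)
c,sn=np.cos(np.radians(7.8)),np.sin(np.radians(7.8))
B=np.array([[c,-sn],[sn,c]])
for bc in [(572,206.6),(571.3,209.8)]: print('hole',np.array(bc)+B@[0,-75])
print(proj(f,[[*(p[:2]+103*d),p[2]+6.7]]), proj(f,[[*(p[:2]+103*d),p[2]+2.7]]))
E
```

```text
tip from side [[587.67160553  91.21626151  38.47487964]
 [593.40818609  63.10581745  38.47487964]
 [597.3766125   29.37441409  38.47487964]]
kin tip [587.57759068  92.96096797] shoulder [596.61404927  28.59216795]
hole [582.17866793 132.29391196]
hole [581.47866793 135.49391196]
[[272.81695906 330.00774173]] [[272.96480321 331.31918795]]
```

```bash
python3 - <<'E'
from h import *
f=grab('top'); a=cv2.imread('pics/top0.png'); 
hsv=cv2.cvtColor(a,cv2.COLOR_BGR2HSV)
print(a[210:224,190:200].tolist()[3])
for y in range(207,226): print(y,[int(v) for v in a[y,190:204].sum(1)],[int(v) for v in a[y,190:204,2].astype(int)-a[y,190:204,0]])
E
```

```text
[[27, 47, 77], [22, 26, 37], [16, 33, 51], [29, 55, 78], [31, 56, 73], [22, 41, 58], [16, 25, 38], [12, 20, 37], [39, 67, 102], [68, 104, 148]]
207 [132, 31, 51, 54, 77, 27, 43, 175, 290, 304, 306, 308, 310, 311] [39, 23, 11, 22, 13, 21, 14, 53, 77, 83, 83, 82, 81, 80]
208 [146, 35, 27, 43, 50, 63, 19, 163, 268, 302, 308, 310, 294, 296] [46, 23, 17, 18, 18, 12, 16, 44, 74, 81, 83, 82, 86, 86]
209 [152, 51, 68, 52, 67, 40, 59, 135, 249, 313, 313, 308, 318, 312] [56, 18, 13, 18, 13, 16, 14, 42, 72, 83, 83, 84, 81, 81]
210 [156, 33, 54, 55, 71, 60, 34, 114, 236, 311, 302, 303, 298, 298] [51, 22, 14, 13, 15, 18, 23, 37, 66, 78, 81, 80, 79, 81]
211 [151, 47, 152, 200, 66, 38, 43, 136, 233, 306, 298, 306, 295, 297] [48, 15, 38, 49, 28, 15, 23, 34, 68, 80, 81, 80, 81, 83]
212 [165, 55, 127, 187, 132, 92, 59, 86, 224, 314, 309, 315, 318, 311] [47, 13, 34, 52, 36, 22, 17, 36, 63, 82, 83, 82, 79, 81]
213 [151, 85, 100, 162, 160, 121, 79, 69, 208, 320, 308, 308, 312, 316] [50, 15, 35, 49, 42, 36, 22, 25, 63, 80, 83, 82, 81, 81]
214 [169, 75, 111, 168, 139, 110, 62, 59, 213, 312, 322, 317, 319, 
[... 773 characters left out ...]
 330, 321] [53, 44, 16, 36, 54, 49, 43, 16, 40, 72, 84, 84, 84, 83]
221 [180, 147, 55, 100, 129, 145, 137, 89, 106, 248, 316, 312, 323, 320] [54, 47, 14, 24, 42, 38, 38, 22, 33, 66, 85, 86, 84, 84]
222 [178, 153, 39, 36, 72, 107, 121, 101, 43, 214, 315, 303, 304, 300] [51, 45, 20, 17, 22, 32, 37, 27, 29, 60, 81, 85, 83, 85]
223 [179, 138, 54, 41, 58, 66, 50, 78, 63, 180, 297, 288, 296, 291] [49, 48, 20, 22, 20, 21, 28, 15, 17, 59, 78, 79, 78, 77]
224 [164, 144, 94, 66, 40, 51, 75, 31, 31, 199, 294, 296, 287, 287] [51, 48, 29, 17, 16, 15, 13, 12, 16, 55, 81, 80, 81, 81]
225 [162, 167, 96, 37, 50, 56, 51, 37, 52, 178, 287, 321, 312, 316] [52, 45, 34, 21, 19, 16, 18, 17, 20, 57, 78, 83, 84, 83]
```

The plate centre at (194.7,216.6) gives the hole at x ≈ 582.3 after averaging the two cameras, and the dowel's axis passes within 1 mm of it. I'm raising the tool 3.4 mm and advancing the first part.

>>> servo_tool([
  [[0, 0.1, 0.2], [0.3, 0, -2], 10],
  [[0, 0, 0], [0, 0, -1.5], 10],
  [[0, 0, 0], [0, -5, 0], 10],
  [[0, 0, 0], [0, -8, 0], 10],
  [[0, 0, 0], [0, -8, 0], 10],
  [[0, 0, 0], [0, -6, 0], 10],
  [[0, 0, 0], [0, -3, 0], 10],
  [[0, 0, 0], [0, 0, 0], 10],
  [[0, 0, 0], [0, 0, 0], 10],
  [[0, 0, 0], [0, 0, 0], 10],
])

```text
time_s: 8.15
ee_pos: [597.7, 23.4, 35.3]
ee_rot: [180.0, -0.1, 7.8]
force: [-0.2, -0.9, -0.9]
gripper_width: 17.7
```

```bash
cat >> h.py <<'E'
BC=np.array([571.9,208.2]); BY=7.8
def boxc(): 
    s=env.state(); p=np.array(s['ee_pos']); t=np.radians(BY); d=p[:2]-BC
    return np.array([d[0]*np.cos(t)+d[1]*np.sin(t),-d[0]*np.sin(t)+d[1]*np.cos(t),p[2]])
def boxw(x,y,z):
    t=np.radians(BY); return np.array([BC[0]+x*np.cos(t)-y*np.sin(t),BC[1]+x*np.sin(t)+y*np.cos(t),z])
E
python3 -c "
from h import *
st();print(boxc())"
```

```text
t 8.15 pos [597.7  23.4  35.3] rot [ 1.8e+02 -1.0e-01  7.8e+00] F [-0.2 -0.9 -0.9] w 17.7 q [  1.  29. 100.  -0.  50.  -7.]
[   0.44736984 -186.6308151    35.26848179]
```

>>> servo_tool([
  [[0, 0, 0], [-0.3, -3, 0], 10],
  [[0, 0, 0], [0, -3, 0], 10],
  [[0, 0, 0], [0, -4, 0], 10],
  [[0, 0, 0], [0, -4, 0], 10],
  [[0, 0, 0], [0, -4, 0], 10],
  [[0, 0, 0], [0, -4, 0], 10],
  [[0, 0, 0], [0, -3, 0], 10],
  [[0, 0, 0], [0, 0, 0], 10],
  [[0, 0, 0], [0, 0, 0], 10],
  [[0, 0, 0], [0, 0, 0], 10],
], squeeze=30)

```text
time_s: 9.4
ee_pos: [593.7, 49.7, 35.3]
ee_rot: [180.0, -0.1, 7.8]
force: [-0.4, -0.3, -0.7]
gripper_width: 18.0
```

```bash
python3 -c "
from h import *
st();print(boxc());grab('side','s4.png')"
```

```text
t 9.4 pos [593.7  49.7  35.3] rot [ 1.8e+02 -1.0e-01  7.8e+00] F [-0.4 -0.3 -0.7] w 18.0 q [  4.  29. 100.  -0.  50.  -4.]
[ 1.36375897e-01 -1.59995598e+02  3.52741389e+01]
```

View pics/s4.png

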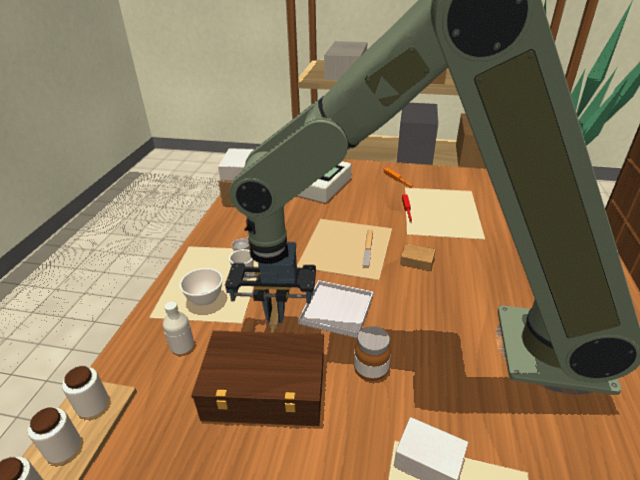

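No force, and the tip should be 18 mm inside the hole. The lid is still shut, with its edge at about (270,333). I'm pressing the catch.

>>> servo_tool([
  [[0, 0, 0], [0, -3, 0], 10],
  [[0, 0, 0], [0, -3, 0], 10],
  [[0, 0, 0], [0, -3, 0], 10],
  [[0, 0, 0], [0, -2, 0], 10],
  [[0, 0, 0], [0, -2, 0], 10],
  [[0, 0, 0], [0, -1, 0], 10],
  [[0, 0, 0], [0, -1, 0], 10],
  [[0, 0, 0], [0, -1, 0], 10],
  [[0, 0, 0], [0, 0, 0], 10],
  [[0, 0, 0], [0, 0, 0], 10],
])

```text
time_s: 10.7
ee_pos: [591.9, 64.8, 35.4]
ee_rot: [179.8, -0.2, 7.8]
force: [1.4, -3.5, -0.7]
gripper_width: 17.8
```

```bash
python3 -c "
from h import *
st();print(boxc());f=grab('side');crop(f,180,340,240,430,3,'s5.png')"
```

```text
t 10.7 pos [591.9  64.8  35.4] rot [179.8  -0.2   7.8] F [ 1.4 -3.5 -0.7] w 17.8 q [  5.  29. 100.  -0.  50.  -2.]
[   0.30445778 -144.80474351   35.44170349]
```

View pics/s5.png

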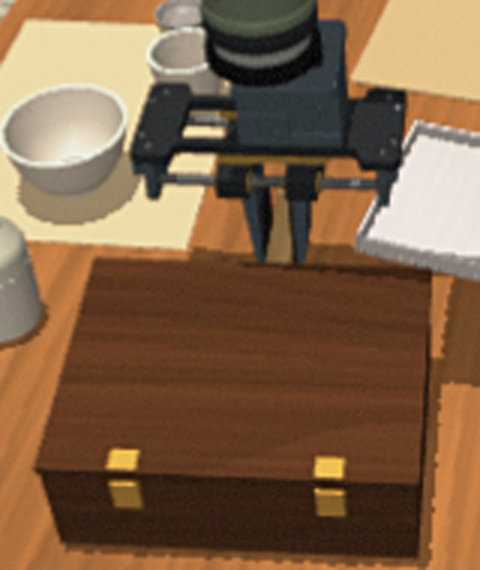

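The force is 3.7 N along the dowel. The lid's back corners have moved from (213,332) to (211,326) and from (324,335) to (324,329). I'll compare that with the projection for 0.11 rad.

```bash
python3 -c "
from h import *
f=grab('side')
for a in (0,.11): 
  y=75-150*np.cos(a)-8*np.sin(a); z=70+150*np.sin(a)+8*np.cos(a); print(a,proj(f,[boxw(112,y,z),boxw(-112,y,z)]).round(1).tolist())"
```

```text
0 [[212.9, 329.8], [324.5, 333.3]]
0.11 [[211.6, 324.1], [324.4, 327.5]]
```

The lid is released and resting at about 0.11 rad, with the corners 5.7 px higher as predicted. I'm withdrawing and taking the dowel back to the paper.

>>> servo_tool([
  [[0, 0, 0], [0, 10, 0], 10],
  [[0, 0, 0], [0, 20, 0], 10],
  [[0, 0, 0], [0, 30, 0], 10],
  [[0, 0, 0], [0, 30, 0], 10],
  [[0, 0, 0], [0, 30, -20], 10],
  [[0, 0, 2], [0, 40, -30], 10],
  [[0, 0, 2], [-10, 50, -20], 10],
  [[0, 0, 2], [-10, 50, 0], 10],
  [[0, 0, 2], [-10, 40, 0], 10],
  [[0, 0, 2], [-10, 30, 0], 10],
])

```text
time_s: 12.05
ee_pos: [581.8, -281.1, 107.2]
ee_rot: [-179.9, -0.3, -2.7]
force: [0.1, 0.5, -0.3]
gripper_width: 18.3
```

```bash
python3 -c "
from h import *
st();rows([534,-303,35],[180,0,-4],n=6)"
```

```text
t 12.05 pos [ 581.8 -281.1  107.2] rot [-179.9   -0.3   -2.7] F [ 0.1  0.5 -0.3] w 18.3 q [-27.  29.  89.   0.  62. -24.]
total turn [-0.1 -0.3  1.3] world [-47.8 -21.9 -72.2] tool now [-47.1  24.2  71.9] per row turn [-0.02 -0.05  0.22]
0 [-7.8  4.  12. ]
1 [-7.8  4.1 12. ]
2 [-7.8  4.1 12. ]
3 [-7.8  4.1 12. ]
4 [-7.7  4.1 12. ]
5 [-7.7  4.2 12. ]
```

>>> servo_tool([
  [[0, 0, 0.3], [-10, 0, 12], 10],
  [[0, 0, 0.3], [-10, 2, 12], 10],
  [[0, 0, 0.3], [-9, 3, 12], 10],
  [[0, 0, 0.3], [-9, 3, 12], 10],
  [[0, 0, 0], [-9, 2, 12], 10],
  [[0, 0, 0], [0, 0, 9], 10],
  [[0, 0, 0], [0, 0, 0], 10],
  [[0, 0, 0], [0, 0, 0], 10],
  [[0, 0, 0], [0, 0, 0], 10],
  [[0, 0, 0], [0, 0, 0], 10],
])

```text
time_s: 13.3
ee_pos: [531.3, -288.4, 32.9]
ee_rot: [-179.8, -0.3, -4.0]
force: [0.8, -0.1, -0.4]
gripper_width: 17.9
```

```bash
python3 -c "
from h import *
st();rows([534,-303,5],[180,0,-4],n=4)"
```

```text
t 13.3 pos [ 531.3 -288.4   32.9] rot [-179.8   -0.3   -4. ] F [ 0.8 -0.1 -0.4] w 17.9 q [-30.  30.  99.   0.  51. -26.]
total turn [-0.2 -0.3  0. ] world [  2.7 -14.6 -27.9] tool now [ 3.5 14.4 27.9] per row turn [-0.05 -0.07  0.01]
0 [0.9 3.6 7. ]
1 [0.9 3.6 7. ]
2 [0.9 3.6 7. ]
3 [0.9 3.6 7. ]
```

>>> servo_tool([
  [[-0.2, -0.3, 0], [1, 4, 8], 10],
  [[0, 0, 0], [1, 4, 8], 10],
  [[0, 0, 0], [1, 3, 7], 10],
  [[0, 0, 0], [0, 2, 3], 10],
  [[0, 0, 0], [0, 0, 2], 10],
  [[0, 0, 0], [0, 0, 0], 10],
  [[0, 0, 0], [0, 0, 0], 30],
  [[0, 0, 0], [0, 0, 0], 50],
  [[0, 0, 0], [0, 0, 0], 60],
  [[0, 0, 0], [0, 0, -5], 60],
])

```text
time_s: 14.55
ee_pos: [533.7, -302.9, 9.2]
ee_rot: [180.0, 0.0, -4.0]
force: [1.5, 0.0, -0.5]
gripper_width: 54.8
```

```bash
python3 -c "
from h import *
st();rows([426,-306,90],[180,0,1.9],n=6)"
```

```text
t 14.55 pos [ 533.7 -302.9    9.2] rot [180.   0.  -4.] F [ 1.5  0.  -0.5] w 54.8 q [-31.  32.  99.  -0.  49. -27.]
total turn [ 0.   0.  -5.9] world [-107.7   -3.1   80.8] tool now [-107.3   10.5  -80.8] per row turn [ 0.    0.   -0.98]
0 [-17.9   1.8 -13.5]
1 [-17.9   1.4 -13.5]
2 [-17.9   1.1 -13.5]
3 [-17.9   0.8 -13.5]
4 [-18.    0.5 -13.5]
5 [-18.    0.2 -13.5]
```

>>> servo_tool([
  [[0, 0, 0], [0, 0, -20], 60],
  [[0, 0, 0], [0, 0, -30], 60],
  [[0, 0, -1], [-20, 1, -25], 60],
  [[0, 0, -1], [-20, 1, -5], 60],
  [[0, 0, -1], [-20, 1, 0], 60],
  [[0, 0, -1], [-20, 1, 0], 60],
  [[0, 0, -1], [-18, 1, 0], 60],
  [[0, 0, -1], [-5, 0, 0], 60],
  [[0, 0, 0], [0, 0, 0], 60],
  [[0, 0, 0], [0, 0, 0], 60],
])

```text
time_s: 15.8
ee_pos: [424.8, -303.6, 89.9]
ee_rot: [-179.9, 0.1, 2.3]
force: [1.2, 0.2, -0.1]
gripper_width: 60.2
```

```bash
python3 -c "
from h import *
st();rows([426,-306,30],[180,0,1.9],n=4)
f=grab('side'); crop(f,280,420,180,290,5,'s6.png')"
```

```text
t 15.8 pos [ 424.8 -303.6   89.9] rot [-1.799e+02  1.000e-01  2.300e+00] F [ 1.2  0.2 -0.1] w 60.2 q [-37.  20. 107.  -0.  53. -39.]
total turn [-0.1  0.1  0.4] world [  1.2  -2.4 -59.9] tool now [ 1.2  2.5 59.9] per row turn [-0.03  0.03  0.1 ]
0 [ 0.3  0.6 15. ]
1 [ 0.3  0.6 15. ]
2 [ 0.3  0.6 15. ]
3 [ 0.3  0.6 15. ]
```

View pics/s6.png

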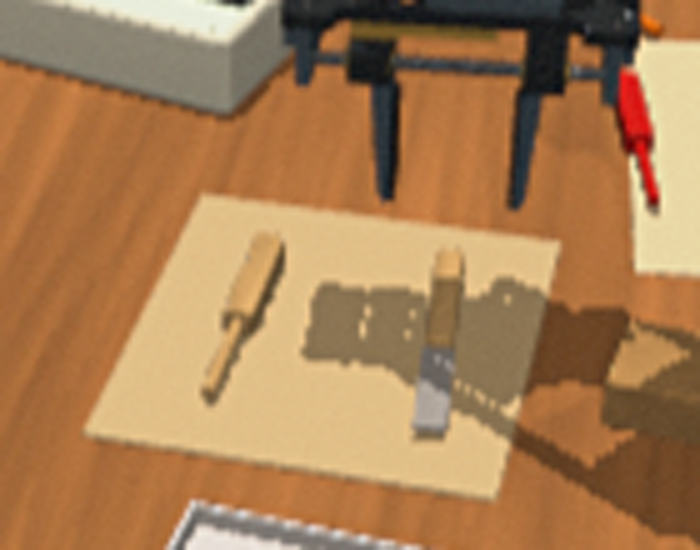

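The dowel lies flat on the sheet (handle at crop (252,275)) and the blade has not moved (tip at (430,432)). I'm descending on the blade handle.

>>> servo_tool([
  [[0, 0, 0.4], [0.5, 1, 17], 60],
  [[0, 0, 0], [0.5, 1, 17], 60],
  [[0, 0, 0], [0, 0.5, 17], 60],
  [[0, 0, 0], [0, 0, 17], 60],
  [[0, 0, 0], [0, 0, 10], 50],
  [[0, 0, 0], [0, 0, 3], 50],
  [[0, 0, 0], [0, 0, 0], 40],
  [[0, 0, 0], [0, 0, 0], 40],
  [[0, 0, 0], [0, 0, 0], 40],
  [[0, 0, 0], [0, 0, 0], 40],
])

```text
time_s: 17.1
ee_pos: [431.5, -307.6, 8.1]
ee_rot: [179.8, -0.2, 2.0]
force: [-0.2, -0.8, -0.3]
gripper_width: 40.3
```

```bash
python3 -c "
from h import *
st()"
```

```text
t 17.1 pos [ 431.5 -307.6    8.1] rot [179.8  -0.2   2. ] F [-0.2 -0.8 -0.3] w 40.3 q [-37.  27. 111.   0.  42. -39.]
```

>>> servo_tool([
  [[0.2, 0.2, 0], [-3, 0, 2], 40],
  [[0, 0, 0], [-2.5, 0, 2], 40],
  [[0, 0, 0], [0, 0, 0], 40],
  [[0, 0, 0], [0, 0, 0], 10],
  [[0, 0, 0], [0, 0, 0], 10],
  [[0, 0, 0], [0, 0, 0], 10],
  [[0, 0, 0], [0, 0, 0], 10],
  [[0, 0, 0], [0, 0, 0], 10],
  [[0, 0, 0], [0, 0, 0], 10],
  [[0, 0, 0], [0, 0, 0], 10],
])

```text
time_s: 18.35
ee_pos: [425.5, -307.9, 4.0]
ee_rot: [-180.0, -0.4, 2.0]
force: [-0.1, -0.7, -0.6]
gripper_width: 15.2
```

```bash
python3 -c "
from h import *
st(); print(boxw(40,-75-40-105,90)); rows(boxw(40,-220,120),[180,0,7.8],n=7)"
```

```text
t 18.35 pos [ 425.5 -307.9    4. ] rot [-180.    -0.4    2. ] F [-0.1 -0.7 -0.6] w 15.2 q [-37.  27. 112.   0.  41. -40.]
[641.38733955  -4.33590201  90.        ]
total turn [-0.  -0.4 -5.8] world [215.9 303.5 116. ] tool now [ 227.4 -295.8 -114.1] per row turn [-0.   -0.06 -0.82]
0 [ 32.5 -42.3 -16.3]
1 [ 33.1 -41.8 -16.3]
2 [ 33.6 -41.3 -16.4]
3 [ 34.2 -40.8 -16.4]
4 [ 34.8 -40.3 -16.5]
5 [ 35.3 -39.8 -16.5]
6 [ 35.9 -39.3 -16.5]
```

>>> servo_tool([
  [[0, 0.4, 0], [0, 0, -20], 10],
  [[0, 0, 0], [0, 0, -35], 10],
  [[0, 0, -1], [32, -40, -35], 10],
  [[0, 0, -1], [35, -45, -10], 10],
  [[0, 0, -1], [35, -45, 0], 10],
  [[0, 0, -1], [36, -45, 0], 10],
  [[0, 0, -1], [36, -40, 0], 10],
  [[0, 0, -1], [36, -38, 0], 10],
  [[0, 0, 0], [10, -20, 0], 10],
  [[0, 0, 0], [0, 0, 0], 10],
])

```text
time_s: 19.6
ee_pos: [627.5, -9.0, 110.1]
ee_rot: [180.0, -1.0, 8.1]
force: [-0.8, -0.7, -0.2]
gripper_width: 15.8
```

```bash
python3 -c "
from h import *
st(); rows(boxw(40,-220,74),[180,0,7.8],n=5);f=grab('side'); crop(f,180,380,200,380,4,'s7.png')"
```

```text
t 19.6 pos [627.5  -9.  110.1] rot [180.   -1.    8.1] F [-0.8 -0.7 -0.2] w 15.8 q [ -2.  27.  92.   0.  60. -10.]
total turn [ 0.  -1.   0.3] world [ 13.9   4.7 -36.1] tool now [13.8 -2.7 36.3] per row turn [ 0.   -0.2   0.06]
0 [ 2.8 -0.5  7.3]
1 [ 2.8 -0.5  7.3]
2 [ 2.8 -0.5  7.2]
3 [ 2.8 -0.5  7.2]
4 [ 2.9 -0.5  7.2]
```

View pics/s7.png

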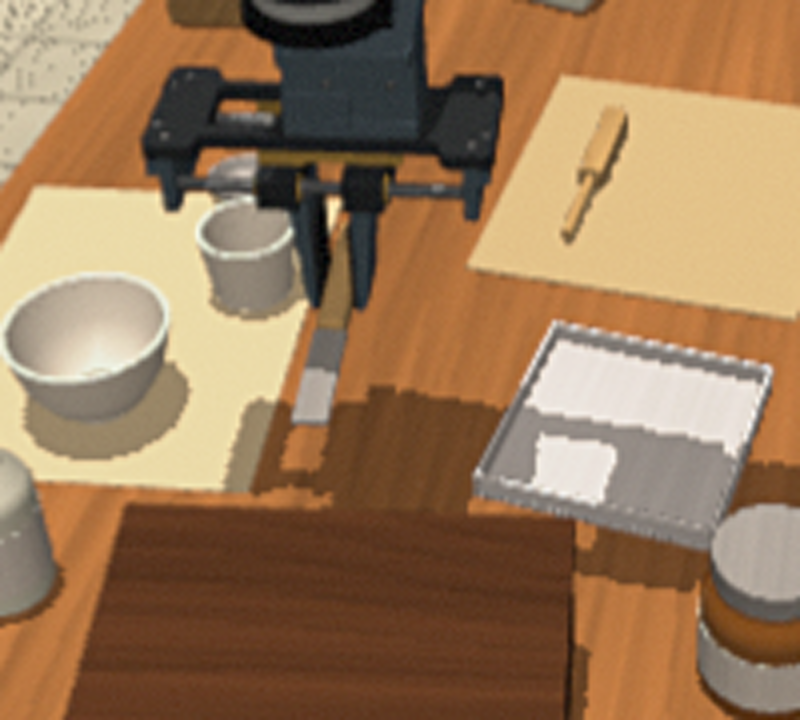

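The blade is held straight, with its tip at crop (312,420), in front of the lid's back edge and right of centre. I'm lowering to gap height.

>>> servo_tool([
  [[0, -0.5, 0.3], [3, -0.5, 8], 10],
  [[0, -0.5, 0], [3, -0.5, 8], 10],
  [[0, 0, 0], [3, -0.5, 8], 10],
  [[0, 0, 0], [3, -0.5, 8], 10],
  [[0, 0, 0], [2, 0, 4], 10],
  [[0, 0, 0], [0, 0, 0], 10],
  [[0, 0, 0], [0, 0, 0], 10],
  [[0, 0, 0], [0, 0, 0], 10],
  [[0, 0, 0], [0, 0, 0], 10],
  [[0, 0, 0], [0, 0, 0], 10],
])

```text
time_s: 20.9
ee_pos: [640.4, -9.7, 71.6]
ee_rot: [180.0, 0.2, 7.4]
force: [0.4, 0.1, -0.9]
gripper_width: 15.8
```

```bash
python3 - <<'E'
from h import *
st(); print(boxc()); f=grab('side'); crop(f,180,380,200,380,4,'s8.png')
s=env.state(); p=np.array(s['ee_pos']); y=np.radians(s['ee_rot'][2]); d=np.array([-np.sin(y),np.cos(y)])
print(proj(f,[[*(p[:2]+114*d),p[2]+5]]))
E
```

```text
t 20.9 pos [640.4  -9.7  71.6] rot [180.    0.2   7.4] F [ 0.4  0.1 -0.9] w 15.8 q [-2. 31. 91. -0. 58. -9.]
[  38.25988169 -225.13357476   71.60722735]
[[252.18949303 318.39326227]]
```

View pics/s8.png

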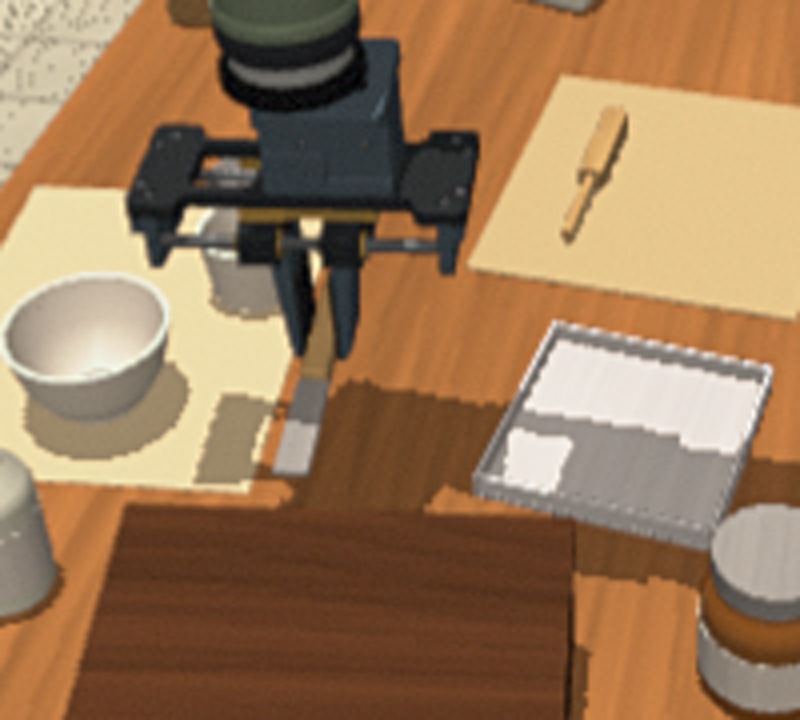

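The predicted tip (252.2,318.4) matches the seen one at crop (291,473), so the blade is level. I'm sliding it in under the lid.

>>> servo_tool([
  [[0, -0.2, -0.4], [1, -5, -1], 10],
  [[0, 0, 0], [0, -8, 0], 10],
  [[0, 0, 0], [0, -10, 0], 10],
  [[0, 0, 0], [0, -10, 0], 10],
  [[0, 0, 0], [0, -10, 0], 10],
  [[0, 0, 0], [0, -10, 0], 10],
  [[0, 0, 0], [0, -8, 0], 10],
  [[0, 0, 0], [0, -4, 0], 10],
  [[0, 0, 0], [0, 0, 0], 10],
  [[0, 0, 0], [0, 0, 0], 10],
])

```text
time_s: 22.2
ee_pos: [631.8, 60.3, 72.7]
ee_rot: [180.0, 0.4, 7.9]
force: [-0.4, -0.4, -1.1]
gripper_width: 15.7
```

```bash
python3 - <<'E'
from h import *
st(); print(boxc()); f=grab('side'); crop(f,180,380,200,380,4,'s9.png')
E
```

```text
t 22.2 pos [631.8  60.3  72.7] rot [180.    0.4   7.9] F [-0.4 -0.4 -1.1] w 15.7 q [ 4. 30. 92. -0. 58. -3.]
[  39.25966021 -154.62114712   72.71947286]
```

View pics/s9.png

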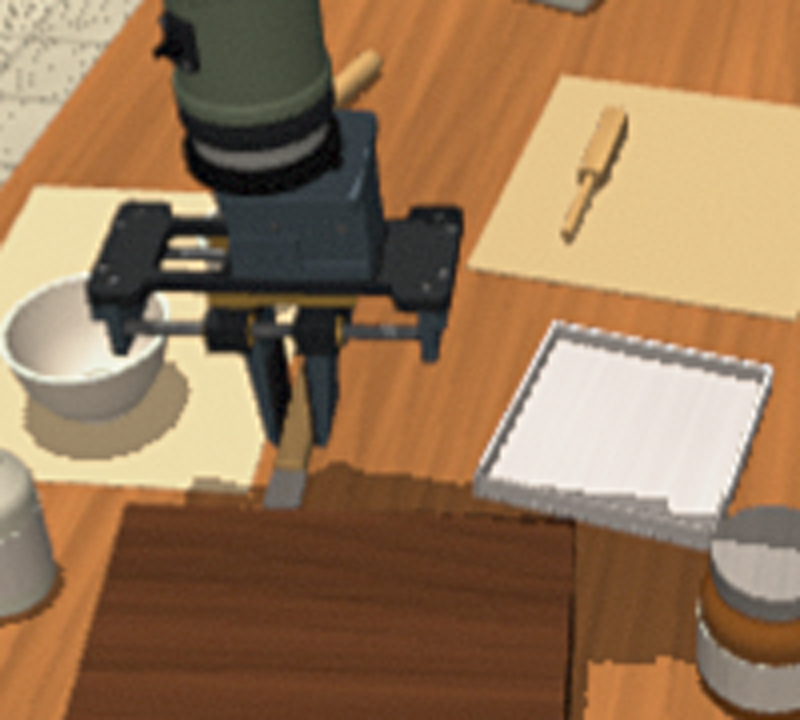

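The blade now reaches about 34 mm under the lid, entering at crop (285,500) with no contact force. I'm levering up along the arc.

>>> servo_tool([
  [[0, -0.2, 0], [0, 0, -5], 10],
  [[0, 0, 0], [0, -1, -8], 10],
  [[0, 0, 0], [0, -2, -8], 10],
  [[0, 0, 0], [0, -2.5, -8], 10],
  [[0, 0, 0], [0, -3, -8], 10],
  [[0, 0, 0], [0, -4, -8], 10],
  [[0, 0, 0], [0, -4, -8], 10],
  [[0, 0, 0], [0, -5, -8], 10],
  [[0, 0, 0], [0, -3, -4], 10],
  [[0, 0, 0], [0, 0, 0], 10],
], squeeze=50)

```text
time_s: 23.5
ee_pos: [628.9, 85.8, 142.9]
ee_rot: [179.9, 0.6, 7.9]
force: [-0.1, -1.0, -0.4]
gripper_width: 15.4
```

```bash
python3 - <<'E'
from h import *
st(); print(boxc()); f=grab('side'); crop(f,180,380,200,430,3,'s10.png')
E
```

```text
t 23.5 pos [628.9  85.8 142.9] rot [179.9   0.6   7.9] F [-0.1 -1.  -0.4] w 15.4 q [ 7. 27. 87. -0. 67. -1.]
[  39.8577366  -128.96831807  142.85398187]
```

View pics/s10.png

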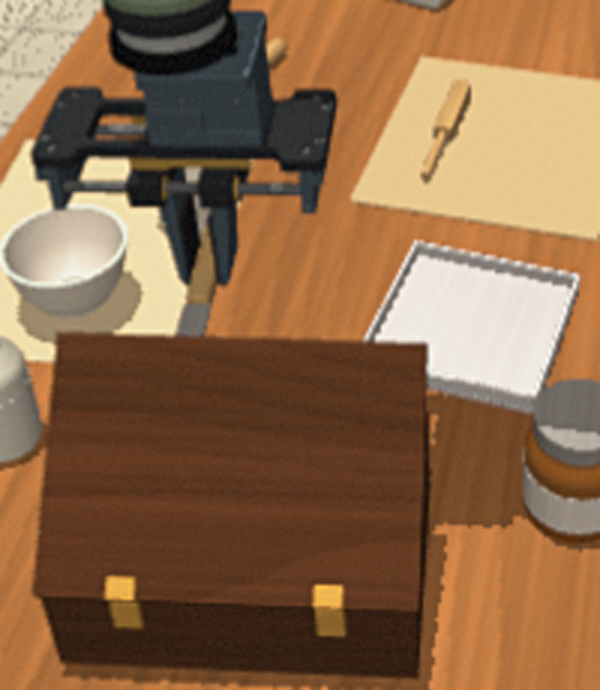

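The lid is up on the blade at about 0.7 rad (back edge at crop y≈340) with the fingers clear of it. Swinging on.

>>> servo_tool([
  [[0, -0.4, 0], [0, -6, -7], 10],
  [[0, 0, 0], [0, -7, -6], 10],
  [[0, 0, 0], [0, -7, -6], 10],
  [[0, 0, 0], [0, -8, -5], 10],
  [[0, 0, 0], [0, -8, -4], 10],
  [[0, 0, 0], [0, -9, -4], 10],
  [[0, 0, 0], [0, -9, -3], 10],
  [[0, 0, 0], [0, -9, -2], 10],
  [[0, 0, 0], [0, -9, -1], 10],
  [[0, 0, 0], [0, -9, 0], 10],
])

```text
time_s: 24.8
ee_pos: [617.6, 171.6, 183.1]
ee_rot: [180.0, 1.0, 7.9]
force: [-0.5, -0.1, -0.4]
gripper_width: 15.4
```

```bash
python3 - <<'E'
from h import *
st(); print(boxc()); f=grab('side','s11.png')
E
```

```text
t 24.8 pos [617.6 171.6 183.1] rot [180.    1.    7.9] F [-0.5 -0.1 -0.4] w 15.4 q [14. 26. 82.  0. 73.  7.]
[ 40.32576072 -42.42435945 183.13471866]
```

View pics/s11.png

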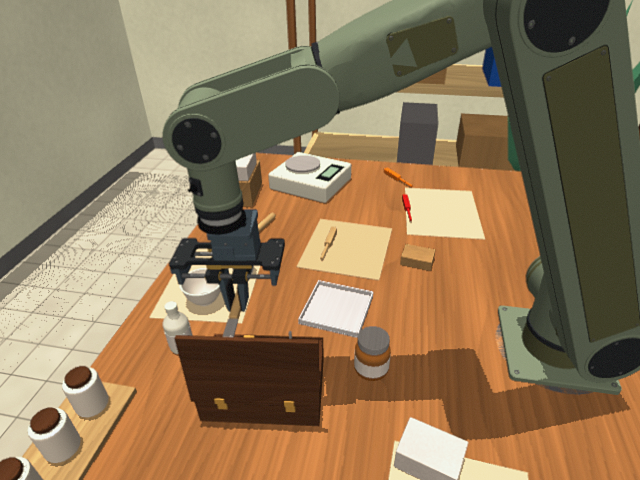

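The lid is close to upright, its top edge at about (250,337). A bit more push takes it over.

>>> servo_tool([
  [[0, -1, 0], [0, -8, 0], 10],
  [[0, 0, 0], [0, -8, 0], 10],
  [[0, 0, 0], [0, -8, 0], 10],
  [[0, 0, 0], [0, -6, 0], 10],
  [[0, 0, 0], [0, 0, 0], 10],
  [[0, 0, 0], [0, 0, 0], 10],
  [[0, 0, 0], [0, 20, 0], 10],
  [[0, 0, 0], [0, 40, -5], 10],
  [[0, 0, 0], [0, 45, 0], 10],
  [[0, 0, 0], [0, 45, 0], 10],
])

```text
time_s: 26.1
ee_pos: [634.2, 50.4, 187.7]
ee_rot: [179.9, 2.1, 8.2]
force: [-0.1, 0.5, -0.9]
gripper_width: 15.9
```

```bash
python3 - <<'E'
from h import *
st(); print(boxc()); f=grab('side','s12.png'); rows([427,-305,90],[180,0,2],n=10)
E
```

```text
t 26.1 pos [634.2  50.4 187.7] rot [179.9   2.1   8.2] F [-0.1  0.5 -0.9] w 15.9 q [ 4. 26. 82. -0. 75. -4.]
[  40.26551467 -164.75317805  187.70819894]
total turn [0.5 2.1 5.9] world [-207.9 -349.   -97.8] tool now [-250.3  316.2  109.4] per row turn [0.05 0.21 0.59]
0 [-25.   31.6  10.9]
1 [-24.7  31.9  10.8]
2 [-24.4  32.2  10.7]
3 [-24.1  32.4  10.6]
4 [-23.8  32.7  10.5]
5 [-23.5  32.9  10.3]
6 [-23.2  33.2  10.2]
7 [-22.9  33.4  10.1]
8 [-22.6  33.7  10. ]
9 [-22.3  33.9   9.9]
```

View pics/s12.png

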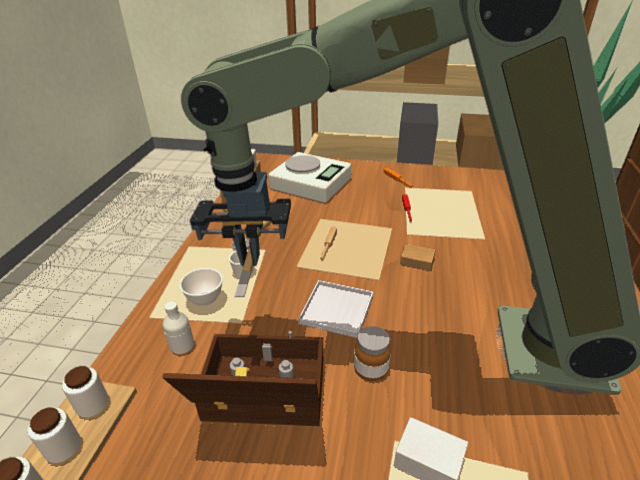

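The lid is fully open. Inside I see knobs near (237,365) and (286,369) and the catch at (267,352). Next the blade goes back to the paper.

>>> servo_tool([
  [[0, 0.4, 0.6], [-20, 32, 5], 10],
  [[0, 0.4, 0.6], [-24, 32, 8], 10],
  [[0, 0.4, 0.6], [-24, 32, 10], 10],
  [[0, 0.4, 0.6], [-24, 32, 10], 10],
  [[0, 0.3, 0.6], [-24, 33, 10], 10],
  [[0, 0, 0.6], [-24, 33, 10], 10],
  [[0, 0, 0.6], [-24, 33, 10], 10],
  [[0, 0, 0.6], [-22, 33, 10], 10],
  [[0, 0, 0.6], [-18, 25, 10], 10],
  [[0, 0, 0.6], [-8, 10, 5], 10],
])

```text
time_s: 27.4
ee_pos: [439.4, -292.7, 105.1]
ee_rot: [179.1, -0.1, 1.1]
force: [-0.4, -0.0, -1.0]
gripper_width: 15.5
```

```bash
python3 - <<'E'
from h import *
st(); rows([427,-305,35],[180,0,2],n=5)
f=grab('top','t12.png'); crop(f,110,320,150,310,3.8,'t12c.png')
E
```

```text
t 27.4 pos [ 439.4 -292.7  105.1] rot [ 1.791e+02 -1.000e-01  1.100e+00] F [-0.4 -0.  -1. ] w 15.5 q [-34.  19. 105.  -1.  55. -35.]
total turn [ 0.9 -0.1 -0.9] world [-12.4 -12.3 -70.1] tool now [-12.8  11.   70.2] per row turn [ 0.18 -0.02 -0.19]
0 [-2.6  2.2 14. ]
1 [-2.6  2.2 14. ]
2 [-2.6  2.3 14. ]
3 [-2.6  2.3 14. ]
4 [-2.6  2.3 14. ]
```

View pics/t12c.png

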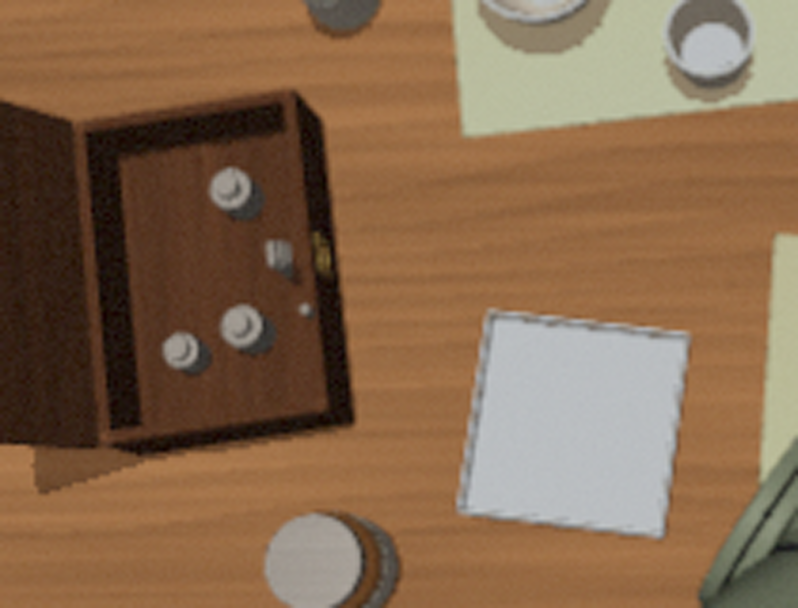

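Three weights are visible, with knobs at crop (231,187), (241,324) and (181,349). (279,254) is the catch and (306,309) the lifter pin. Laying the blade down first.

>>> servo_tool([
  [[0.9, 0, -0.9], [-3, 3, 16], 10],
  [[0, 0, 0], [-3, 3, 18], 10],
  [[0, 0, 0], [-3, 3, 18], 10],
  [[0, 0, 0], [-3, 3, 15], 10],
  [[0, 0, 0], [0, 0, 10], 10],
  [[0, 0, 0], [0, 0, 8], 10],
  [[0, 0, 0], [0, 0, 5], 10],
  [[0, 0, 0], [0, 0, 0], 10],
  [[0, 0, 0], [0, 0, 0], 10],
  [[0, 0, 0], [0, 0, 0], 10],
], squeeze=25)

```text
time_s: 28.7
ee_pos: [431.1, -306.0, 14.7]
ee_rot: [179.8, -0.5, 2.0]
force: [0.0, 1.0, -0.4]
gripper_width: 15.8
```

```bash
python3 - <<'E'
from h import *
st(); 
f=grab('top')
def pc(p): return (np.array(p,float)+.5)/3.8-.5+[110,150]
BCt=np.array([572,206.6])
t=np.radians(7.8)
for n,p in [('A',(231,187)),('B',(241,324)),('C',(181,349))]:
  for z in (58,52):
    w=unproj(f,[pc(p)],z)[0]; d=w[:2]-BC; print(n,z,w.round(1),'box',np.round([d[0]*np.cos(t)+d[1]*np.sin(t),-d[0]*np.sin(t)+d[1]*np.cos(t)],1))
g=grab('side','s13.png'); crop(g,180,340,300,430,5,'s13c.png')
E
```

```text
t 28.7 pos [ 431.1 -306.    14.7] rot [179.8  -0.5   2. ] F [ 0.   1.  -0.4] w 15.8 q [-37.  26. 111.   0.  43. -39.]
A 58 [627.5 193.2  58. ] box [ 53.  -22.4]
A 52 [629.1 195.3  52. ] box [ 54.9 -20.6]
B 58 [533.9 182.7  58. ] box [-41.1 -20.1]
B 52 [535.  184.7  52. ] box [-39.7 -18.3]
C 58 [517.7 221.9  58. ] box [-51.8  20.9]
C 52 [518.8 224.1  52. ] box [-50.5  23. ]
```

View pics/s13c.png

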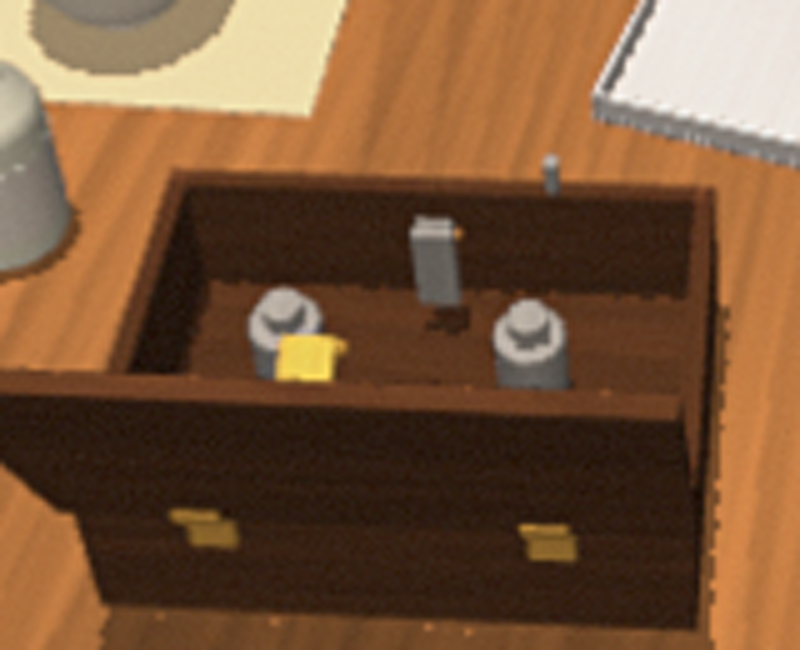

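The side crop shows two large weights, with knobs at (285,303) and (530,318). The third is hidden behind the lid, and the yellow patch is the lid's strike. Diameters in the top view (about 11.6, 11.6 and 9.5 px) mean A and B are 28 mm and C is 24 mm. Finishing the blade placement.

>>> servo_tool([
  [[0.2, 0.5, 0], [-1, 0, 4], 10],
  [[0, 0, 0], [-1, 0, 4], 10],
  [[0, 0, 0], [0, 0, 2], 10],
  [[0, 0, 0], [0, 0, 0], 10],
  [[0, 0, 0], [0, 0, 0], 25],
  [[0, 0, 0], [0, 0, 0], 40],
  [[0, 0, 0], [0, 0, -5], 45],
  [[0, 0, 0], [0, 0, -25], 45],
  [[0, 0, 0], [0, 0, -40], 45],
  [[0, 0, 0], [0, 0, -40], 45],
])

```text
time_s: 30.05
ee_pos: [425.6, -305.1, 115.2]
ee_rot: [-179.8, -0.7, 2.0]
force: [0.5, -0.2, 0.0]
gripper_width: 45.2
```

```bash
python3 - <<'E'
from h import *
st(); 
g=grab('side'); crop(g,280,420,180,290,5,'s14.png')
def pc(p): return (np.array(p,float)+.5)/5-.5+[180,300]
t=np.radians(7.8)
for n,p in [('A',(285,299)),('B',(530,314))]:
    w=unproj(g,[pc(p)],58)[0]; d=w[:2]-BC; print(n,w.round(1),'box',np.round([d[0]*np.cos(t)+d[1]*np.sin(t),-d[0]*np.sin(t)+d[1]*np.cos(t)],1))
rows([530,100,150],[180,0,7.8],n=10)
E
```

```text
t 30.05 pos [ 425.6 -305.1  115.2] rot [-179.8   -0.7    2. ] F [ 0.5 -0.2  0. ] w 45.2 q [-37.  18. 105.   1.  56. -40.]
A [628.9 196.3  58. ] box [ 54.8 -19.5]
B [534.2 186.4  58. ] box [-40.4 -16.5]
total turn [ 0.2 -1.2 -5.8] world [101.7 407.1  29.4] tool now [ 116.7 -403.2  -27.9] per row turn [ 0.02 -0.12 -0.58]
0 [ 11.7 -40.3  -2.8]
1 [ 12.1 -40.2  -2.8]
2 [ 12.5 -40.1  -2.8]
3 [ 12.9 -40.   -2.8]
4 [ 13.3 -39.8  -2.8]
5 [ 13.7 -39.7  -2.9]
6 [ 14.  -39.5  -2.9]
7 [ 14.4 -39.4  -2.9]
8 [ 14.8 -39.3  -2.9]
9 [ 15.2 -39.1  -2.9]
```

View pics/s14.png

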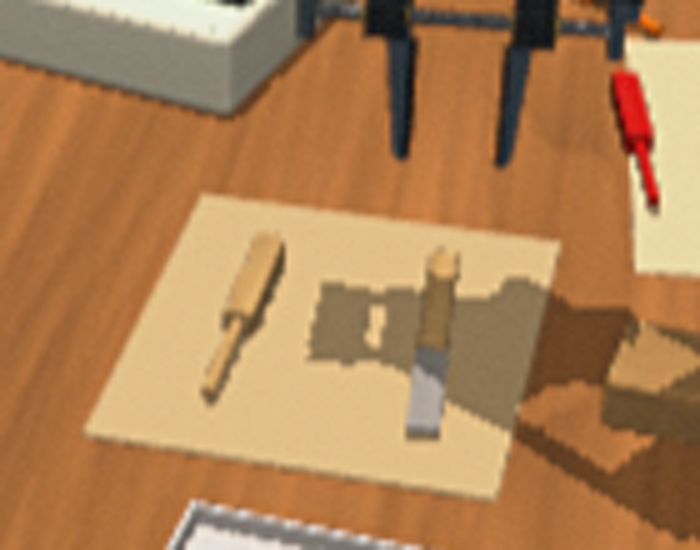

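Both tools lie flat on the sheet. I'm going for weight A at about (628,195).

>>> servo_tool([
  [[0, -0.2, -0.6], [18, -50, -10], 50],
  [[0, -0.2, -0.6], [20, -55, -5], 50],
  [[0, -0.2, -0.6], [20, -55, -5], 50],
  [[0, -0.2, -0.6], [20, -55, 0], 50],
  [[0, -0.2, -0.6], [20, -55, 0], 50],
  [[0, 0, -0.6], [20, -55, 0], 50],
  [[0, 0, -0.6], [20, -50, 0], 50],
  [[0, 0, -0.6], [20, -40, 0], 50],
  [[0, 0, -0.6], [20, -20, 0], 50],
  [[0, 0, -0.6], [0, 0, 0], 50],
])

```text
time_s: 31.35
ee_pos: [581.4, 153.2, 147.3]
ee_rot: [179.5, -1.0, 8.1]
force: [0.0, 0.0, -0.3]
gripper_width: 50.5
```

```bash
python3 - <<'E'
from h import *
st(); rows([628.2,195,100],[180,0,7.8],n=5)
E
```

```text
t 31.35 pos [581.4 153.2 147.3] rot [179.5  -1.    8.1] F [ 0.   0.  -0.3] w 50.5 q [14. 23. 93. -1. 64.  6.]
total turn [ 0.5 -1.   0.3] world [ 46.8  41.8 -47.3] tool now [ 51.4 -35.2  47.8] per row turn [ 0.11 -0.2   0.06]
0 [10.3 -7.   9.6]
1 [10.3 -7.   9.5]
2 [10.3 -7.   9.5]
3 [10.4 -7.   9.5]
4 [10.4 -7.   9.5]
```

>>> servo_tool([
  [[0.5, -1, 0.3], [10, -5, 5], 50],
  [[0, 0, 0], [11, -7, 8], 50],
  [[0, 0, 0], [11, -7, 8], 50],
  [[0, 0, 0], [11, -7, 8], 50],
  [[0, 0, 0], [9, -7, 8], 50],
  [[0, 0, 0], [0, 0, 5], 50],
  [[0, 0, 0], [0, 0, 0], 50],
  [[0, 0, 0], [0, 0, 0], 50],
  [[0, 0, 0], [0, 0, 0], 50],
  [[0, 0, 0], [0, 0, 0], 50],
])

```text
time_s: 32.6
ee_pos: [630.0, 192.0, 102.2]
ee_rot: [179.9, 0.2, 7.6]
force: [-0.8, -0.1, -0.3]
gripper_width: 49.9
```

```bash
python3 - <<'E'
from h import *
st(); rows([628.2,195,32],[180,0,7.8],n=5)
f=grab('side'); crop(f,180,340,240,400,4,'s15.png')
E
```

```text
t 32.6 pos [630.  192.  102.2] rot [179.9   0.2   7.6] F [-0.8 -0.1 -0.3] w 49.9 q [16. 30. 87. -0. 63.  8.]
total turn [ 0.1  0.2 -0.2] world [ -1.8   3.  -70.2] tool now [-1.1 -3.3 70.2] per row turn [ 0.01  0.05 -0.04]
0 [-0.2 -0.7 14. ]
1 [-0.2 -0.7 14. ]
2 [-0.2 -0.7 14. ]
3 [-0.3 -0.7 14. ]
4 [-0.3 -0.7 14. ]
```

View pics/s15.png

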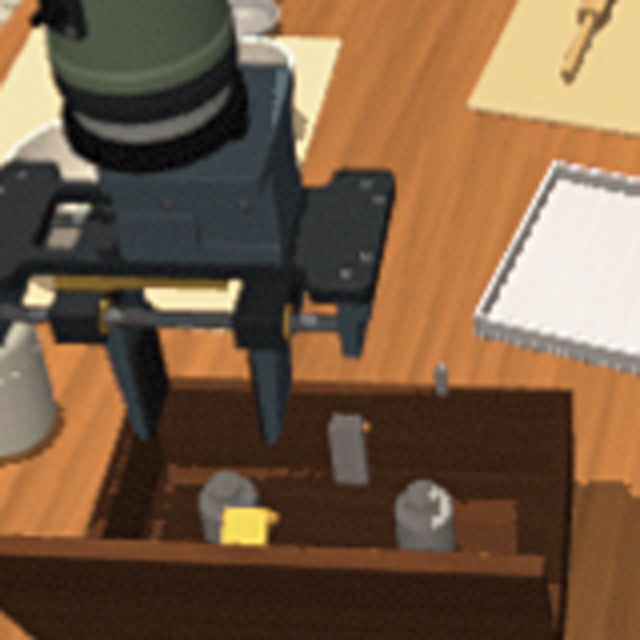

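The fingers, at crop (145,440) and (270,440), are in line above weight A at (230,490). The bottle at the left is clear. Descending.

>>> servo_tool([
  [[0, 0.2, -0.2], [-0.5, -1, 12], 50],
  [[0, 0, 0], [-0.5, -1, 15], 50],
  [[0, 0, 0], [0, -1, 15], 50],
  [[0, 0, 0], [0, 0, 14], 50],
  [[0, 0, 0], [0, 0, 10], 50],
  [[0, 0, 0], [0, 0, 3], 50],
  [[0, 0, 0], [0, 0, 0], 50],
  [[0, 0, 0], [0, 0, 0], 50],
  [[0, 0, 0], [0, 0, 0], 50],
  [[0, 0, 0], [0, 0, 0], 50],
])

```text
time_s: 33.9
ee_pos: [628.5, 194.9, 28.2]
ee_rot: [179.9, 0.0, 7.8]
force: [0.4, 0.2, -0.8]
gripper_width: 50.1
```

```bash
python3 - <<'E'
from h import *
st(); 
f=grab('side'); crop(f,180,340,240,400,4,'s16.png')
E
```

```text
t 33.9 pos [628.5 194.9  28.2] rot [179.9   0.    7.8] F [ 0.4  0.2 -0.8] w 50.1 q [16. 34. 91. -0. 54.  9.]
```

View pics/s16.png

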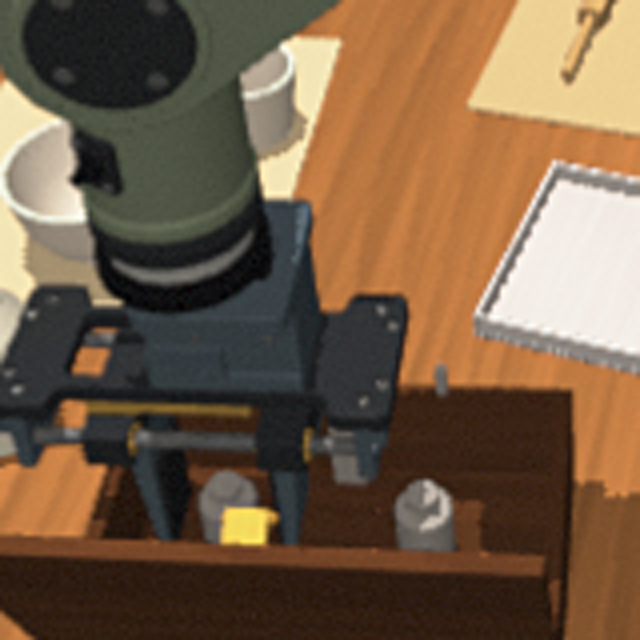

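Weight A at (230,500) is between the fingers. Closing and lifting.

>>> servo_tool([
  [[0, 0, 0], [0, 0, -3], 35],
  [[0, 0, 0], [0, 0, 0], 20],
  [[0, 0, 0], [0, 0, 0], 20],
  [[0, 0, 0], [0, 0, 0], 20],
  [[0, 0, 0], [0, 0, 0], 20],
  [[0, 0, 0], [0, 0, -10], 20],
  [[0, 0, 0], [0, 0, -25], 20],
  [[0, 0, 0], [0, 0, -30], 20],
  [[0, 0, 0], [0, 0, -20], 20],
  [[0, 0, 0], [0, 0, 0], 20],
], squeeze=25)

```text
time_s: 35.2
ee_pos: [627.7, 194.8, 119.7]
ee_rot: [179.9, 0.1, 7.8]
force: [0.3, -0.3, -1.9]
gripper_width: 27.2
```

```bash
python3 - <<'E'
from h import *
st(); rows([504,1,90],[180,0,0],n=6)
f=grab('side'); crop(f,180,340,200,400,4,'s17.png')
E
```

```text
t 35.2 pos [627.7 194.8 119.7] rot [1.799e+02 1.000e-01 7.800e+00] F [ 0.3 -0.3 -1.9] w 27.2 q [16. 29. 86. -0. 65.  8.]
total turn [0.1 0.1 7.8] world [-123.7 -193.8  -29.7] tool now [-148.8  175.1   30.3] per row turn [0.02 0.02 1.3 ]
0 [-24.8  29.2   5. ]
1 [-24.1  29.7   5. ]
2 [-23.4  30.3   5. ]
3 [-22.8  30.8   5. ]
4 [-22.1  31.3   5. ]
5 [-21.3  31.8   5. ]
```

View pics/s17.png

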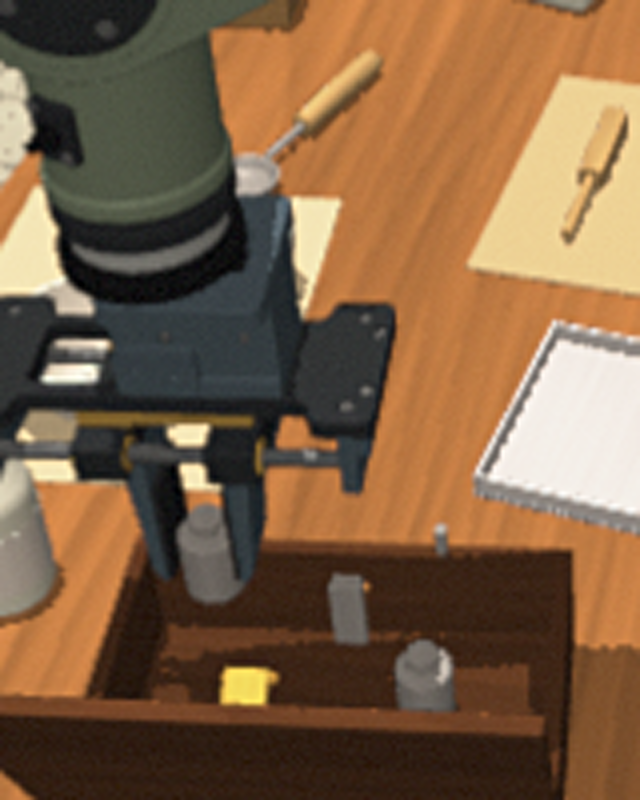

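Weight A hangs in the grip at (208,560). Carrying it to the tray.

>>> servo_tool([
  [[0, 0, 1], [-20, 25, 0], 20],
  [[0, 0, 1.3], [-24, 30, 0], 20],
  [[0, 0, 1.3], [-24, 30, 0], 20],
  [[0, 0, 1.3], [-23, 30, 5], 20],
  [[0, 0, 1.3], [-23, 31, 10], 20],
  [[0, 0, 1.3], [-20, 25, 15], 20],
  [[0, 0, 0], [-8, 5, 10], 20],
  [[0, 0, 0], [0, 0, 5], 20],
  [[0, 0, 0], [0, 0, 0], 20],
  [[0, 0, 0], [0, 0, 0], 20],
])

```text
time_s: 36.5
ee_pos: [491.4, 4.3, 65.3]
ee_rot: [179.8, 1.0, 0.2]
force: [0.7, -0.3, -2.2]
gripper_width: 27.0
```

```bash
python3 - <<'E'
from h import *
st(); rows([504,1,21],[180,0,0],n=5)
E
```

```text
t 36.5 pos [491.4   4.3  65.3] rot [179.8   1.    0.2] F [ 0.7 -0.3 -2.2] w 27.0 q [ -1.  20. 112.  -0.  49.  -1.]
total turn [0.2 1.  0.2] world [ 12.6  -3.3 -44.3] tool now [13.3  3.2 44.1] per row turn [0.03 0.19 0.05]
0 [2.7 0.6 8.8]
1 [2.6 0.6 8.8]
2 [2.6 0.6 8.8]
3 [2.6 0.6 8.8]
4 [2.5 0.7 8.9]
```

>>> servo_tool([
  [[0.2, 1, 0.2], [3, 0.5, 8], 20],
  [[0, 0, 0], [3, 0.5, 10], 20],
  [[0, 0, 0], [3, 0.5, 9], 20],
  [[0, 0, 0], [3, 0.5, 8], 20],
  [[0, 0, 0], [2, 0.5, 4], 20],
  [[0, 0, 0], [0, 0, 2], 20],
  [[0, 0, 0], [0, 0, 0], 20],
  [[0, 0, 0], [0, 0, 0], 20],
  [[0, 0, 0], [0, 0, 0], 20],
  [[0, 0, 0], [0, 0, 0], 20],
])

```text
time_s: 37.75
ee_pos: [509.6, 3.3, 23.5]
ee_rot: [-180.0, -0.3, 0.2]
force: [0.7, -0.5, -1.3]
gripper_width: 27.3
```

```bash
python3 - <<'E'
from h import *
st(); 
f=grab('side'); crop(f,220,400,220,360,4,'s18.png')
E
```

```text
t 37.75 pos [509.6   3.3  23.5] rot [-180.    -0.3    0.2] F [ 0.7 -0.5 -1.3] w 27.3 q [ -1.  24. 113.   0.  43.  -1.]
```

View pics/s18.png

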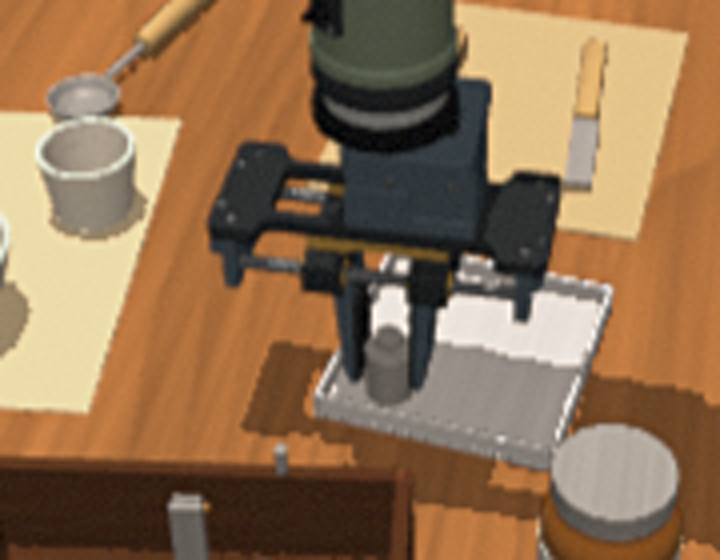

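The weight is just above the tray floor near one corner, at crop (388,370). I'll move it a few mm inward, lower it and let go.

>>> servo_tool([
  [[0, -0.3, 0.2], [-2, 1.5, 1], 20],
  [[0, 0, 0], [-2, 1.5, 1], 20],
  [[0, 0, 0], [0, 0, 1], 20],
  [[0, 0, 0], [0, 0, 1], 20],
  [[0, 0, 0], [0, 0, 0], 20],
  [[0, 0, 0], [0, 0, 0], 35],
  [[0, 0, 0], [0, 0, 0], 45],
  [[0, 0, 0], [0, 0, -10], 45],
  [[0, 0, 0], [0, 0, -30], 45],
  [[0, 0, 0], [0, 0, -40], 45],
])

```text
time_s: 39.05
ee_pos: [503.7, -0.0, 101.2]
ee_rot: [-180.0, 0.3, -0.0]
force: [1.3, -0.4, 0.5]
gripper_width: 45.0
```

```bash
python3 - <<'E'
from h import *
st(); rows([534,185,110],[180,0,7.8],n=6)
f=grab('side'); crop(f,220,400,220,360,4,'s19.png')
E
```

```text
t 39.05 pos [503.7  -0.  101.2] rot [-180.     0.3   -0. ] F [ 1.3 -0.4  0.5] w 45.0 q [ -1.  18. 108.   0.  54.  -1.]
total turn [-0.1  0.3 -7.8] world [ 30.3 185.    8.8] tool now [  30.1 -185.1   -8.8] per row turn [-0.01  0.05 -1.31]
0 [  5.  -30.8  -1.5]
1 [  5.7 -30.7  -1.5]
2 [  6.4 -30.6  -1.5]
3 [  7.1 -30.4  -1.5]
4 [  7.8 -30.3  -1.5]
5 [  8.5 -30.1  -1.5]
```

View pics/s19.png

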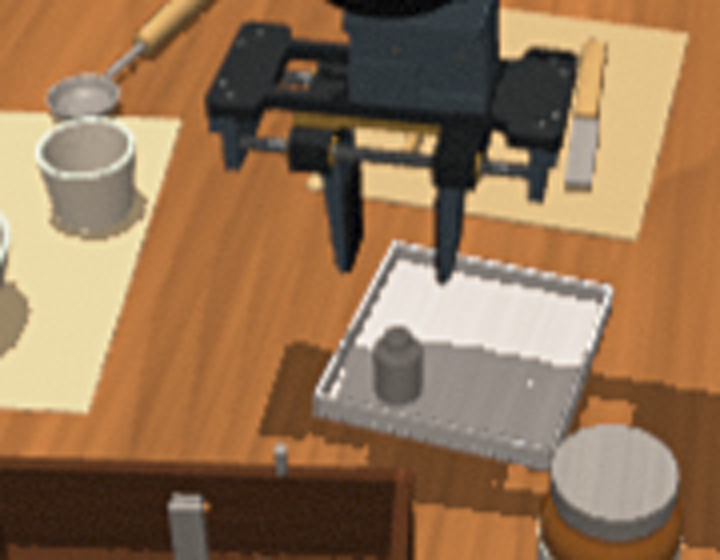

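Weight A stands in the tray at crop (398,370). Next is weight B at (534,185).

>>> servo_tool([
  [[0, 0.3, -1.3], [5, -25, -12], 45],
  [[0, 0, -1.3], [6, -31, -10], 45],
  [[0, 0, -1.3], [6, -31, -5], 45],
  [[0, 0, -1.3], [7, -31, 0], 45],
  [[0, 0, -1.3], [8, -30, 0], 45],
  [[0, 0, -1.3], [6, -25, 0], 45],
  [[0, 0, 0], [0, -8, 10], 45],
  [[0, 0, 0], [0, 0, 10], 45],
  [[0, 0, 0], [0, 0, 0], 45],
  [[0, 0, 0], [0, 0, 0], 45],
])

```text
time_s: 40.35
ee_pos: [537.0, 185.9, 120.0]
ee_rot: [179.9, -1.2, 7.8]
force: [0.5, 0.2, -1.0]
gripper_width: 44.7
```

```bash
python3 - <<'E'
from h import *
st(); rows([534,185,32],[180,0,7.8],n=5)
f=grab('side'); crop(f,180,340,240,400,4,'s20.png')
E
```

```text
t 40.35 pos [537.  185.9 120. ] rot [179.9  -1.2   7.8] F [ 0.5  0.2 -1. ] w 44.7 q [18. 21. 99. -0. 58. 11.]
total turn [ 0.1 -1.2  0. ] world [ -3.   -0.9 -88. ] tool now [-5.   0.3 87.9] per row turn [ 0.03 -0.24  0.  ]
0 [-1.   0.1 17.6]
1 [-0.9  0.1 17.6]
2 [-0.8  0.1 17.6]
3 [-0.8  0.1 17.6]
4 [-0.7  0.1 17.6]
```

View pics/s20.png

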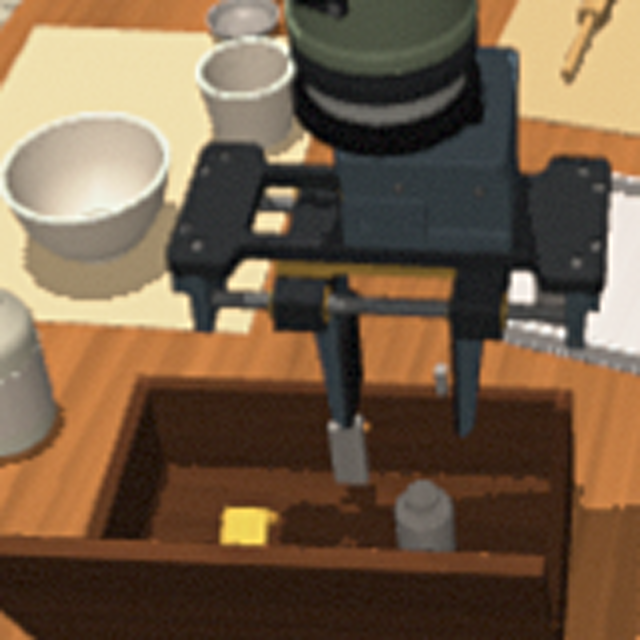

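The fingers are centred over B at (425,510). Descending.

>>> servo_tool([
  [[0, -1.2, 0], [-2, 0, 14], 48],
  [[0, 0, 0], [-2, 0, 16], 48],
  [[0, 0, 0], [-1, 0, 16], 48],
  [[0, 0, 0], [0, 0, 16], 48],
  [[0, 0, 0], [0, 0, 14], 48],
  [[0, 0, 0], [0, 0, 8], 48],
  [[0, 0, 0], [0, 0, 2], 48],
  [[0, 0, 0], [0, 0, 0], 48],
  [[0, 0, 0], [0, 0, 0], 48],
  [[0, 0, 0], [0, 0, 0], 48],
])

```text
time_s: 41.65
ee_pos: [533.1, 183.3, 29.4]
ee_rot: [179.9, 0.1, 7.6]
force: [-0.7, 0.8, 0.6]
gripper_width: 48.0
```

```bash
python3 - <<'E'
from h import *
st(); rows([534,185,31],[180,0,7.8],n=2)
f=grab('side'); crop(f,180,340,240,400,4,'s21.png')
E
```

```text
t 41.65 pos [533.1 183.3  29.4] rot [1.799e+02 1.000e-01 7.600e+00] F [-0.7  0.8  0.6] w 48.0 q [ 18.  28. 105.  -0.  48.  10.]
total turn [ 0.1  0.1 -0.2] world [0.9 1.7 1.6] tool now [ 1.1 -1.5 -1.6] per row turn [ 0.06  0.07 -0.08]
0 [ 0.6 -0.8 -0.8]
1 [ 0.6 -0.8 -0.8]
```

View pics/s21.png

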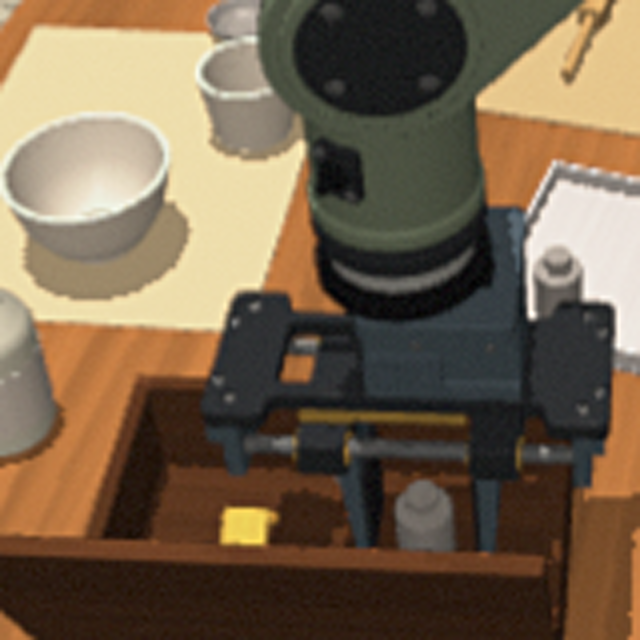

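B at (425,515) is between the fingers. Closing and lifting.

>>> servo_tool([
  [[0, 0, -0.2], [0.5, -1.5, -2], 40],
  [[0, 0, 0], [0, 0, 0], 20],
  [[0, 0, 0], [0, 0, 0], 20],
  [[0, 0, 0], [0, 0, 0], 20],
  [[0, 0, 0], [0, 0, 0], 20],
  [[0, 0, 0], [0, 0, -10], 20],
  [[0, 0, 0], [0, 0, -25], 20],
  [[0, 0, 0], [0, 0, -30], 20],
  [[0, 0, 0], [0, 0, -20], 20],
  [[0, 0, 0], [0, 0, 0], 20],
])

```text
time_s: 42.95
ee_pos: [532.8, 185.0, 120.2]
ee_rot: [179.9, 0.2, 7.9]
force: [0.7, -0.9, -2.8]
gripper_width: 27.5
```

```bash
python3 - <<'E'
from h import *
st(); rows([445,6,110],[180,0,0],n=6)
f=grab('side'); crop(f,180,340,240,400,4,'s22.png')
E
```

```text
t 42.95 pos [532.8 185.  120.2] rot [179.9   0.2   7.9] F [ 0.7 -0.9 -2.8] w 27.5 q [18. 22. 99. -0. 60. 10.]
total turn [0.2 0.2 7.9] world [ -87.8 -179.   -10.2] tool now [-111.4  165.3   11.1] per row turn [0.03 0.04 1.31]
0 [-18.6  27.6   1.8]
1 [-17.9  28.    1.8]
2 [-17.3  28.4   1.8]
3 [-16.6  28.8   1.8]
4 [-16.   29.1   1.7]
5 [-15.3  29.5   1.7]
```

View pics/s22.png

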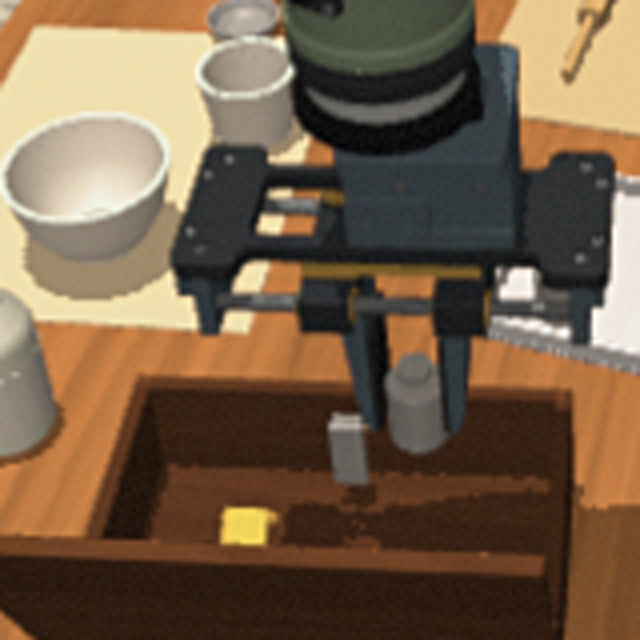

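B is held at (415,405). Carrying it to the tray.

>>> servo_tool([
  [[0, 0, 1.3], [-15, 22, -3], 20],
  [[0, 0, 1.3], [-18, 28, 0], 20],
  [[0, 0, 1.3], [-17, 28, 0], 20],
  [[0, 0, 1.3], [-17, 29, 0], 20],
  [[0, 0, 1.3], [-16, 29, 5], 20],
  [[0, 0, 1.3], [-14, 20, 15], 20],
  [[0, 0, 0], [-6, 5, 15], 20],
  [[0, 0, 0], [0, 0, 10], 20],
  [[0, 0, 0], [0, 0, 0], 20],
  [[0, 0, 0], [0, 0, 0], 20],
])

```text
time_s: 44.25
ee_pos: [432.3, 11.4, 69.1]
ee_rot: [179.7, 1.3, -0.1]
force: [-0.4, 0.1, -1.9]
gripper_width: 27.2
```

```bash
python3 - <<'E'
from h import *
st(); rows([445,6,21],[180,0,0],n=5)
E
```

```text
t 44.25 pos [432.3  11.4  69.1] rot [ 1.797e+02  1.300e+00 -1.000e-01] F [-0.4  0.1 -1.9] w 27.2 q [  0.  15. 118.  -0.  48.   1.]
total turn [ 0.3  1.3 -0.1] world [ 12.7  -5.4 -48.1] tool now [13.8  5.1 47.9] per row turn [ 0.06  0.26 -0.02]
0 [2.8 1.  9.6]
1 [2.7 1.  9.6]
2 [2.7 1.  9.6]
3 [2.6 1.  9.6]
4 [2.6 1.1 9.6]
```

>>> servo_tool([
  [[0.3, 1.3, 0], [2, 1, 9], 20],
  [[0, 0, 0], [3, 1, 10], 20],
  [[0, 0, 0], [2, 1, 10], 20],
  [[0, 0, 0], [2, 1, 9], 20],
  [[0, 0, 0], [0, 0.5, 4], 20],
  [[0, 0, 0], [0, 0, 2], 20],
  [[0, 0, 0], [0, 0, 0], 20],
  [[0, 0, 0], [0, 0, 0], 20],
  [[0, 0, 0], [0, 0, 0], 20],
  [[0, 0, 0], [0, 0, 0], 20],
])

```text
time_s: 45.5
ee_pos: [445.0, 7.6, 24.4]
ee_rot: [180.0, -0.3, -0.0]
force: [0.6, -0.6, -1.4]
gripper_width: 27.4
```

```bash
python3 - <<'E'
from h import *
st(); 
f=grab('side'); crop(f,240,420,220,360,4,'s23.png')
E
```

```text
t 45.5 pos [445.    7.6  24.4] rot [180.   -0.3  -0. ] F [ 0.6 -0.6 -1.4] w 27.4 q [ -0.  20. 121.  -0.  39.  -0.]
```

View pics/s23.png

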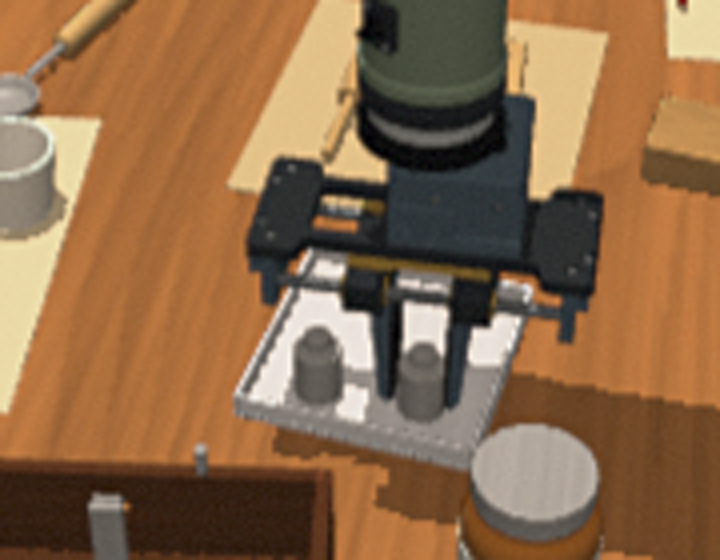

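B is over the tray floor at (420,385), clear of A at (318,370). Lowering and releasing.

>>> servo_tool([
  [[0, -0.3, 0], [0, 2, 2], 20],
  [[0, 0, 0], [0, 1, 1], 20],
  [[0, 0, 0], [0, 0, 1], 20],
  [[0, 0, 0], [0, 0, 1], 20],
  [[0, 0, 0], [0, 0, 0], 20],
  [[0, 0, 0], [0, 0, 0], 35],
  [[0, 0, 0], [0, 0, 0], 45],
  [[0, 0, 0], [0, 0, -10], 45],
  [[0, 0, 0], [0, 0, -30], 45],
  [[0, 0, 0], [0, 0, -40], 45],
])

```text
time_s: 46.8
ee_pos: [443.6, 4.3, 101.6]
ee_rot: [-180.0, 0.3, -0.0]
force: [-0.4, 0.1, 0.3]
gripper_width: 45.2
```

```bash
python3 - <<'E'
from h import *
st(); rows([519,225.8,110],[180,0,7.8],n=6)
f=grab('side'); crop(f,240,420,220,360,4,'s24.png')
E
```

```text
t 46.8 pos [443.6   4.3 101.6] rot [-180.     0.3   -0. ] F [-0.4  0.1  0.3] w 45.2 q [ -1.  13. 115.  -0.  52.  -1.]
total turn [-0.   0.3 -7.8] world [ 75.4 221.5   8.4] tool now [  75.2 -221.5   -8.8] per row turn [-0.    0.05 -1.31]
0 [ 12.5 -36.9  -1.5]
1 [ 13.4 -36.6  -1.5]
2 [ 14.2 -36.3  -1.4]
3 [ 15.  -36.   -1.4]
4 [ 15.9 -35.6  -1.4]
5 [ 16.7 -35.3  -1.4]
```

View pics/s24.png

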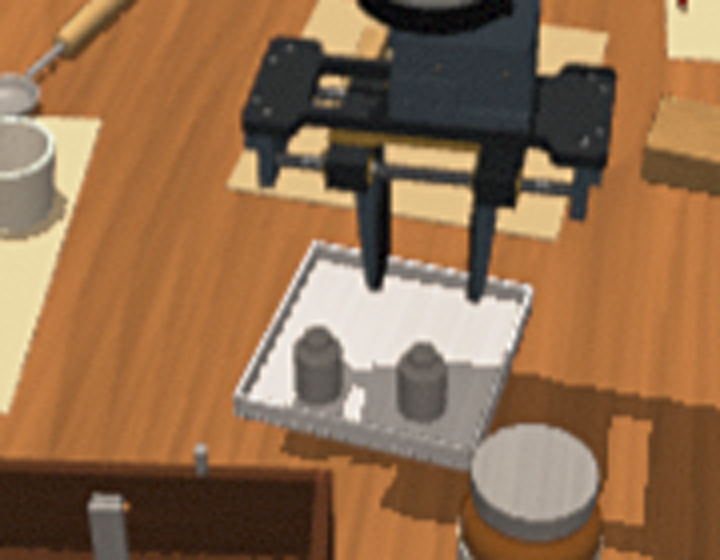

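B stands at (422,380). Now weight C at (519,226).

>>> servo_tool([
  [[0, 0.3, -1.3], [12, -30, -15], 45],
  [[0, 0, -1.3], [13, -37, -12], 45],
  [[0, 0, -1.3], [14, -37, -5], 45],
  [[0, 0, -1.3], [15, -36, 0], 45],
  [[0, 0, -1.3], [16, -36, 0], 45],
  [[0, 0, -1.3], [15, -30, 0], 45],
  [[0, 0, 0], [0, -10, 10], 45],
  [[0, 0, 0], [0, 0, 10], 45],
  [[0, 0, 0], [0, 0, 0], 45],
  [[0, 0, 0], [0, 0, 0], 45],
])

```text
time_s: 48.1
ee_pos: [521.7, 229.1, 125.4]
ee_rot: [179.8, -1.1, 7.8]
force: [-0.3, -0.4, -0.4]
gripper_width: 45.2
```

```bash
python3 - <<'E'
from h import *
st(); rows([519,225.8,29],[180,0,7.8],n=5)
f=grab('side','s25.png'); f=grab('top');crop(f,110,320,150,310,3.8,'t25c.png')
E
```

```text
t 48.1 pos [521.7 229.1 125.4] rot [179.8  -1.1   7.8] F [-0.3 -0.4 -0.4] w 45.2 q [23. 21. 99. -1. 59. 15.]
total turn [ 0.2 -1.1  0. ] world [ -2.7  -3.3 -96.4] tool now [-4.9  2.7 96.4] per row turn [ 0.03 -0.22  0.  ]
0 [-1.   0.5 19.3]
1 [-0.9  0.5 19.3]
2 [-0.8  0.6 19.3]
3 [-0.8  0.6 19.3]
4 [-0.7  0.6 19.3]
```

View pics/s25.png

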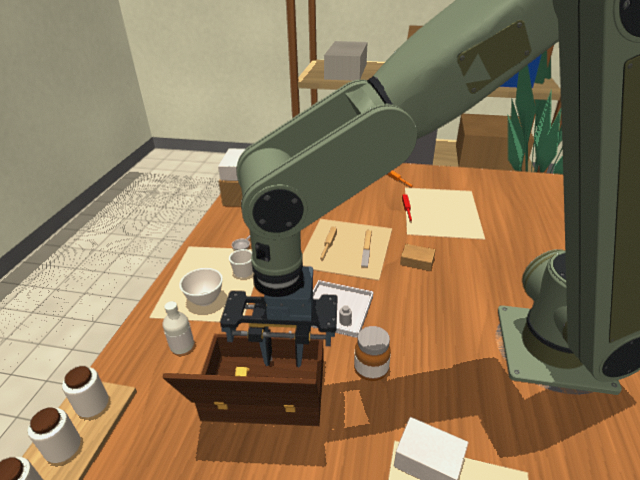

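View pics/t25c.png

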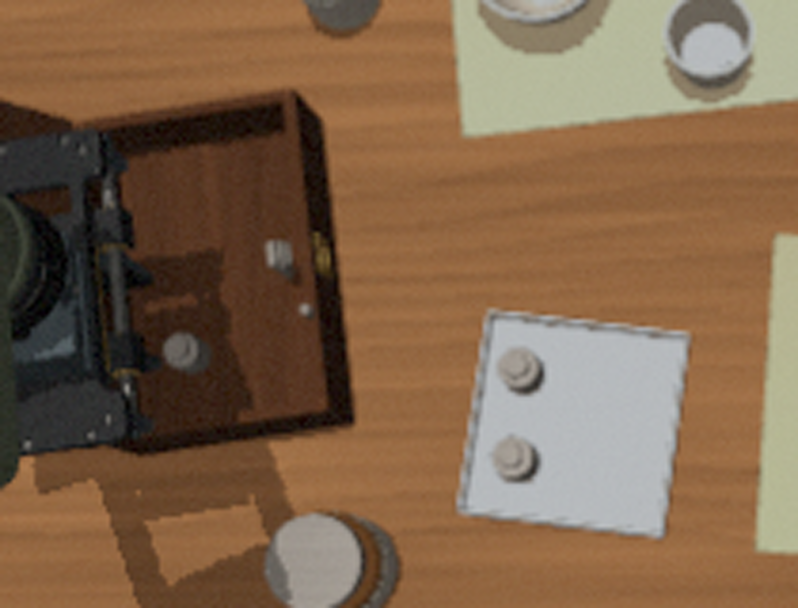

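The top crop shows C at (181,349), the hand above it, and A and B standing in the tray at (520,368) and (515,458). Descending on C.

>>> servo_tool([
  [[0.2, -1.1, 0], [-2, 1, 15], 48],
  [[0, 0, 0], [-2, 1, 18], 48],
  [[0, 0, 0], [-1, 0, 18], 48],
  [[0, 0, 0], [0, 0, 18], 48],
  [[0, 0, 0], [0, 0, 14], 48],
  [[0, 0, 0], [0, 0, 9], 48],
  [[0, 0, 0], [0, 0, 2], 48],
  [[0, 0, 0], [0, 0, 0], 48],
  [[0, 0, 0], [0, 0, 0], 48],
  [[0, 0, 0], [0, 0, 0], 48],
])

```text
time_s: 49.45
ee_pos: [518.1, 224.9, 26.8]
ee_rot: [-179.9, 0.1, 7.7]
force: [-0.1, 0.8, -0.3]
gripper_width: 48.1
```

```bash
python3 - <<'E'
from h import *
st(); rows([519,225.8,28],[180,0,7.8],n=2)
f=grab('top');crop(f,110,320,150,310,3.8,'t26c.png')
E
```

```text
t 49.45 pos [518.1 224.9  26.8] rot [-1.799e+02  1.000e-01  7.700e+00] F [-0.1  0.8 -0.3] w 48.1 q [ 22.  28. 105.   0.  47.  14.]
total turn [-0.1  0.1 -0.1] world [0.9 0.9 1.2] tool now [ 1.1 -0.8 -1.2] per row turn [-0.05  0.04 -0.06]
0 [ 0.5 -0.4 -0.6]
1 [ 0.5 -0.4 -0.6]
```

View pics/t26c.png

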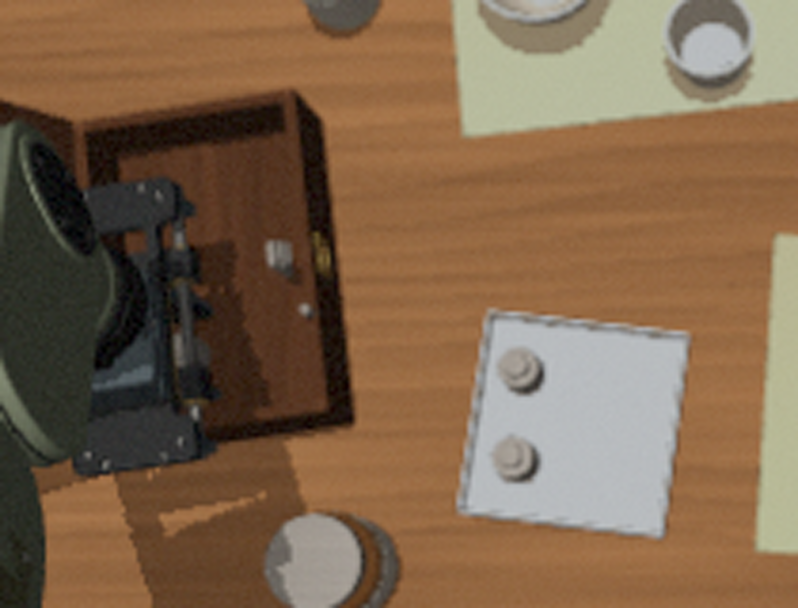

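No contact force. C is hidden under the hand, where expected at about (181,349). Closing and lifting.

>>> servo_tool([
  [[0, 0, 0], [0.5, -0.5, -1], 35],
  [[0, 0, 0], [0, 0, 0], 15],
  [[0, 0, 0], [0, 0, 0], 15],
  [[0, 0, 0], [0, 0, 0], 15],
  [[0, 0, 0], [0, 0, 0], 15],
  [[0, 0, 0], [0, 0, -10], 15],
  [[0, 0, 0], [0, 0, -25], 15],
  [[0, 0, 0], [0, 0, -30], 15],
  [[0, 0, 0], [0, 0, -20], 15],
  [[0, 0, 0], [0, 0, 0], 15],
])

```text
time_s: 50.75
ee_pos: [518.4, 225.3, 117.2]
ee_rot: [-179.9, 0.1, 7.7]
force: [-0.8, -1.3, -2.0]
gripper_width: 23.0
```

```bash
python3 - <<'E'
from h import *
st(); rows([466,-60,120],[180,0,0],n=8)
f=grab('side'); crop(f,180,340,240,400,4,'s26.png')
f=grab('top');crop(f,110,320,150,310,3.8,'t27c.png')
E
```

```text
t 50.75 pos [518.4 225.3 117.2] rot [-1.799e+02  1.000e-01  7.700e+00] F [-0.8 -1.3 -2. ] w 23.0 q [22. 22. 99.  0. 59. 15.]
total turn [-0.1  0.1  7.7] world [ -52.4 -285.3    2.8] tool now [-90.  275.7  -3.1] per row turn [-0.01  0.01  0.96]
0 [-11.3  34.5  -0.4]
1 [-10.7  34.7  -0.4]
2 [-10.1  34.8  -0.4]
3 [-9.5 35.  -0.4]
4 [-8.9 35.1 -0.4]
5 [-8.3 35.3 -0.4]
6 [-7.7 35.4 -0.4]
7 [-7.1 35.5 -0.4]
```

View pics/s26.png

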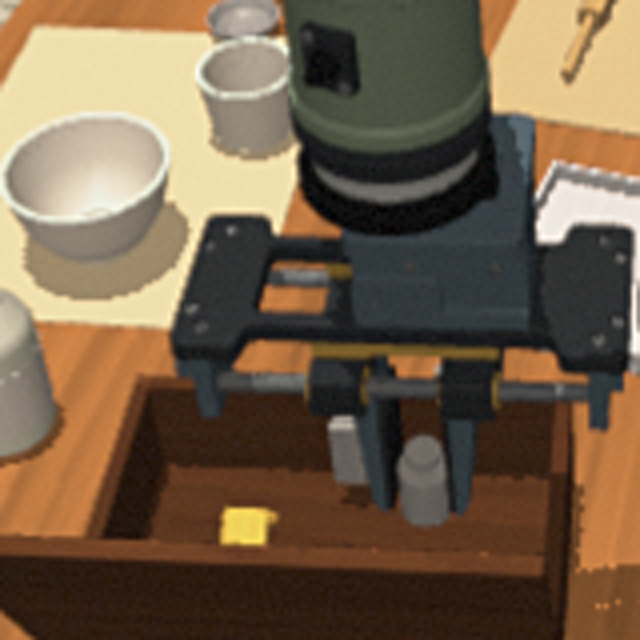

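View pics/t27c.png

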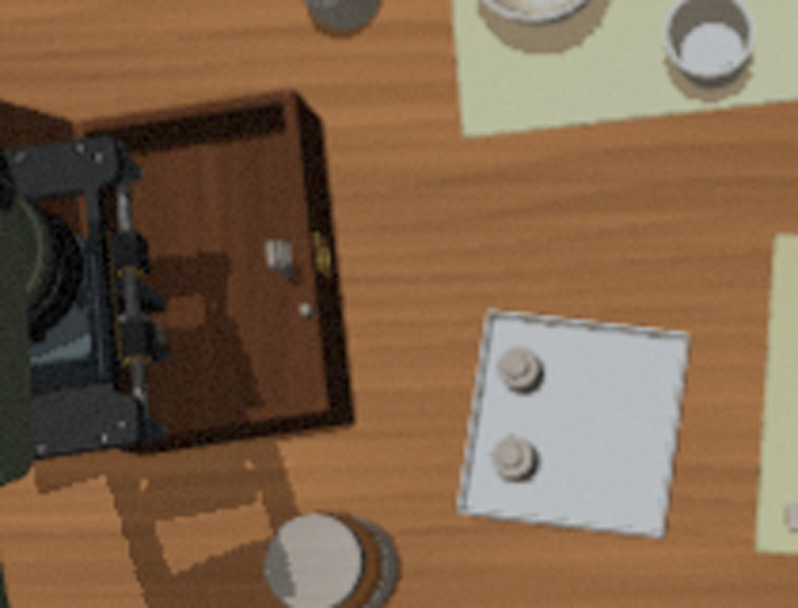

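C is held (width 23). In the top crop something grey has appeared at the sheet's edge (795,515), so the blade may have been knocked. I'll check after placing C.

>>> servo_tool([
  [[0, 0, 1], [-8, 28, -5], 15],
  [[0, 0, 1], [-11, 35, 0], 15],
  [[0, 0, 1], [-10, 36, 0], 15],
  [[0, 0, 1], [-10, 36, 0], 15],
  [[0, 0, 1], [-9, 36, 0], 15],
  [[0, 0, 1], [-8, 36, 0], 15],
  [[0, 0, 1], [-7, 34, 5], 15],
  [[0, 0, 0.5], [-6, 20, 15], 15],
  [[0, 0, 0], [0, 0, 15], 15],
  [[0, 0, 0], [0, 0, 5], 15],
])

```text
time_s: 52.1
ee_pos: [457.6, -49.3, 69.2]
ee_rot: [179.9, 1.5, -0.0]
force: [0.0, 0.1, -0.7]
gripper_width: 22.6
```

```bash
python3 - <<'E'
from h import *
st(); rows([466,-60,20],[180,0,0],n=6)
f=grab('side'); crop(f,240,420,190,350,4,'s27.png')
E
```

```text
t 52.1 pos [457.6 -49.3  69.2] rot [179.9   1.5  -0. ] F [ 0.   0.1 -0.7] w 22.6 q [ -7.  18. 115.  -0.  49.  -7.]
total turn [ 0.1  1.5 -0. ] world [  8.4 -10.7 -49.2] tool now [ 9.7 10.6 49. ] per row turn [ 0.02  0.25 -0.  ]
0 [1.6 1.8 8.2]
1 [1.6 1.8 8.2]
2 [1.5 1.8 8.2]
3 [1.5 1.8 8.2]
4 [1.5 1.8 8.2]
5 [1.4 1.8 8.2]
```

View pics/s27.png

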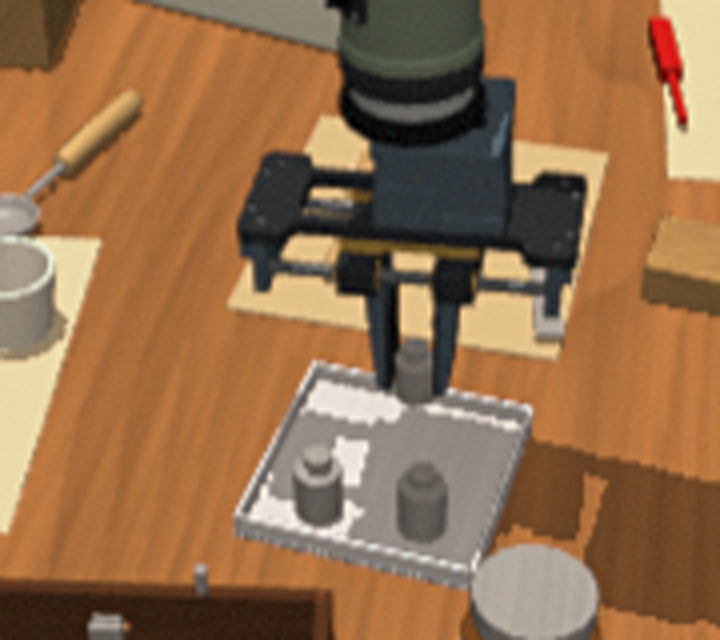

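C at (413,375) is over the free part of the tray, behind A (320,490) and B (422,505). The blade tip now shows at (550,325), so it was knocked toward the box. Lowering C.

>>> servo_tool([
  [[0, 1.5, 0], [2, 2, 9], 15],
  [[0, 0, 0], [2, 2, 10], 15],
  [[0, 0, 0], [1, 2, 10], 15],
  [[0, 0, 0], [0, 1, 8], 15],
  [[0, 0, 0], [0, 0, 5], 15],
  [[0, 0, 0], [0, 0, 3], 15],
  [[0, 0, 0], [0, 0, 0], 15],
  [[0, 0, 0], [0, 0, 0], 15],
  [[0, 0, 0], [0, 0, 0], 15],
  [[0, 0, 0], [0, 0, 0], 15],
])

```text
time_s: 53.4
ee_pos: [464.2, -55.7, 22.2]
ee_rot: [179.9, -0.1, 0.1]
force: [0.7, -0.1, -0.3]
gripper_width: 22.8
```

```bash
python3 - <<'E'
from h import *
st()
E
```

```text
t 53.4 pos [464.2 -55.7  22.2] rot [ 1.799e+02 -1.000e-01  1.000e-01] F [ 0.7 -0.1 -0.3] w 22.8 q [ -8.  21. 118.  -0.  40.  -8.]
```

>>> servo_tool([
  [[0, 0, 0], [0, 0, 2], 15],
  [[0, 0, 0], [0, 0, 1.5], 15],
  [[0, 0, 0], [0, 0, 1], 15],
  [[0, 0, 0], [0, 0, 0.5], 15],
  [[0, 0, 0], [0, 0, 0], 15],
  [[0, 0, 0], [0, 0, 0], 30],
  [[0, 0, 0], [0, 0, 0], 42],
  [[0, 0, 0], [0, 0, -10], 42],
  [[0, 0, 0], [0, 0, -30], 42],
  [[0, 0, 0], [0, 0, -40], 42],
])

```text
time_s: 54.65
ee_pos: [462.5, -55.3, 98.0]
ee_rot: [179.9, 0.3, 0.1]
force: [0.3, 0.3, -0.3]
gripper_width: 41.8
```

```bash
python3 - <<'E'
from h import *
st()
f=grab('side'); crop(f,240,420,190,350,4,'s28.png')
E
```

```text
t 54.65 pos [462.5 -55.3  98. ] rot [1.799e+02 3.000e-01 1.000e-01] F [ 0.3  0.3 -0.3] w 41.8 q [ -8.  15. 113.  -0.  52.  -8.]
```

View pics/s28.png

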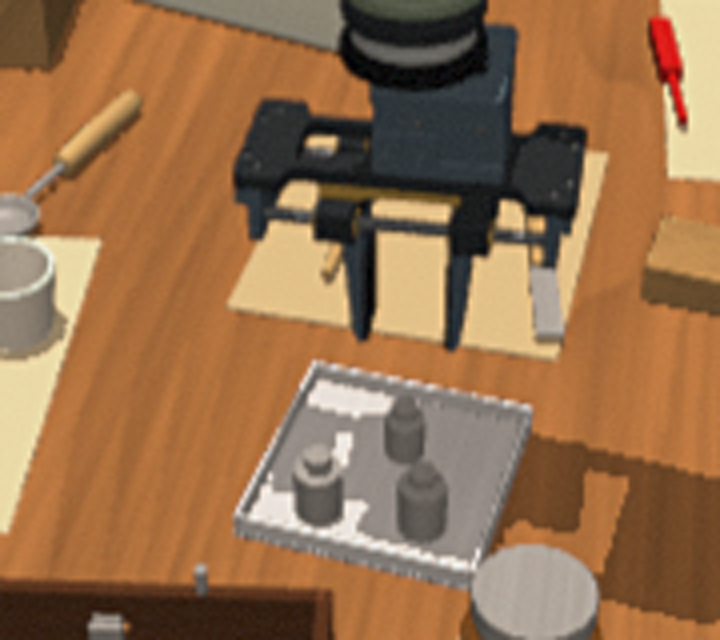

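All three weights stand upright in the tray at (320,490), (422,505) and (405,435). Now around behind the lid.

```bash
python3 - <<'E'
from h import *
print(boxw(0,172,240)); rows(boxw(0,172,250),[180,0,7.8],n=9)
f=grab('top'); crop(f,0,250,120,340,3,'t28.png')
E
```

```text
[548.55692154 378.60862856 240.        ]
total turn [ 0.2 -0.3 -7.7] world [ 82.4 434.4 146.8] tool now [  84.3 -433.8 -147.5] per row turn [ 0.02 -0.04 -0.85]
0 [  9.4 -48.2 -16.4]
1 [ 10.1 -48.1 -16.4]
2 [ 10.8 -47.9 -16.4]
3 [ 11.5 -47.8 -16.4]
4 [ 12.2 -47.6 -16.3]
5 [ 12.9 -47.4 -16.3]
6 [ 13.6 -47.2 -16.3]
7 [ 14.3 -47.  -16.3]
8 [ 14.9 -46.8 -16.3]
```

View pics/t28.png

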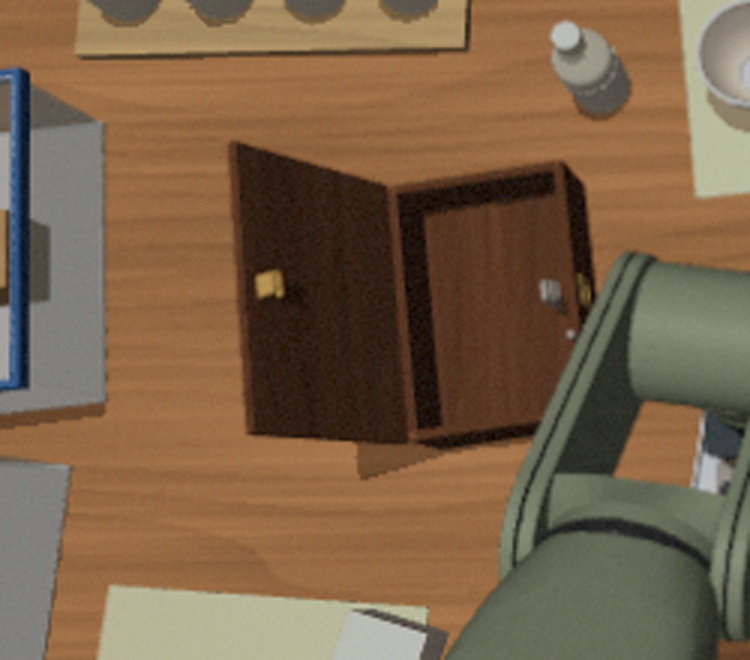

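The box is empty now, and the lid leans outward with the strike at crop (270,284). There is a grey block at the left (103,270), so I'll bound its position before going behind the lid.

```bash
python3 - <<'E'
from h import *
f=grab('top');g=grab('side')
for h in (0,50,100,150,200,300):
  w=unproj(f,[(34,255),(34,161)],h); print(h,w.round(0)[:,:2].tolist(),proj(g,w).round(0).tolist())
E
```

```text
0 [[497.0, 571.0], [757.0, 595.0]] [[242.0, 628.0], [54.0, 603.0]]
50 [[489.0, 539.0], [739.0, 562.0]] [[251.0, 587.0], [68.0, 564.0]]
100 [[482.0, 506.0], [720.0, 529.0]] [[260.0, 545.0], [82.0, 525.0]]
150 [[474.0, 474.0], [702.0, 495.0]] [[270.0, 502.0], [97.0, 484.0]]
200 [[467.0, 442.0], [684.0, 462.0]] [[279.0, 457.0], [113.0, 442.0]]
300 [[452.0, 377.0], [647.0, 395.0]] [[299.0, 366.0], [145.0, 355.0]]
```

The block does not appear in the side view, so its edge lies beyond y ≈ 465. My path stays below y ≈ 420.

>>> servo_tool([
  [[0, 0, -0.8], [8, -35, -30], 0],
  [[0, 0, -0.8], [10, -46, -35], 0],
  [[0, 0, -0.8], [11, -48, -35], 0],
  [[0, 0, -0.8], [11, -48, -30], 0],
  [[0, 0, -0.8], [12, -48, -15], 0],
  [[0, 0, -0.8], [13, -48, -5], 0],
  [[0, 0, -0.8], [13, -48, 0], 0],
  [[0, 0, -0.8], [14, -47, 0], 0],
  [[0, 0, -0.8], [14, -40, 0], 0],
  [[0, 0, 0], [5, -15, 0], 0],
], squeeze=10)

```text
time_s: 56.1
ee_pos: [545.6, 385.3, 236.7]
ee_rot: [179.6, 1.4, 7.3]
force: [-0.8, -0.6, -0.2]
gripper_width: 0.5
```

```bash
python3 - <<'E'
from h import *
st();print(boxc()); rows(boxw(0,174,165),[180,0,7.8],n=7)
f=grab('side','s29.png')
E
```

```text
t 56.1 pos [545.6 385.3 236.7] rot [179.6   1.4   7.3] F [-0.8 -0.6 -0.2] w 0.5 q [34. 27. 73.  0. 82. 27.]
[ -1.97571376 179.04485065 236.67086983]
total turn [ 0.4  1.4 -0.4] world [  2.6  -4.7 -71.7] tool now [ 3.8  4.6 71.6] per row turn [ 0.05  0.2  -0.06]
0 [ 0.5  0.7 10.2]
1 [ 0.5  0.7 10.2]
2 [ 0.5  0.7 10.2]
3 [ 0.4  0.7 10.2]
4 [ 0.4  0.7 10.2]
5 [ 0.4  0.7 10.2]
6 [ 0.3  0.7 10.2]
```

View pics/s29.png

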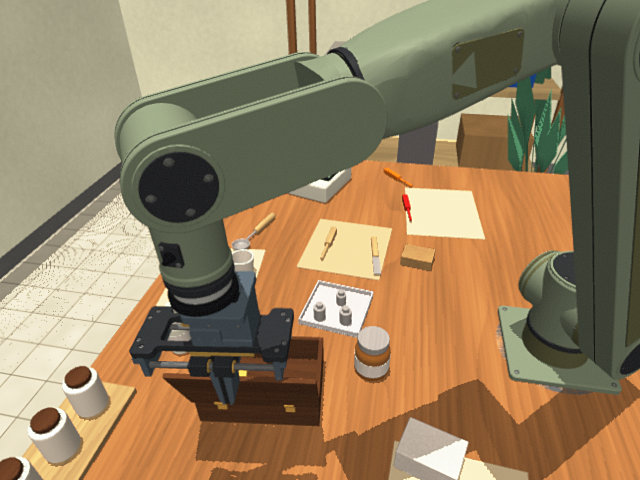

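The hand is behind and above the lid at (223,385). Both tools are still on the paper, with the blade now at about (376,255). Descending behind the lid.

>>> servo_tool([
  [[0.4, 1.4, -0.4], [1, 0, 12], 0],
  [[0, 0, 0], [1, 0, 14], 0],
  [[0, 0, 0], [1, 0, 14], 0],
  [[0, 0, 0], [0, 0, 12], 0],
  [[0, 0, 0], [0, 0, 8], 0],
  [[0, 0, 0], [0, 0, 2], 0],
  [[0, 0, 0], [0, 0, 0], 0],
  [[0, 0, 0], [0, 0, 0], 0],
  [[0, 0, 0], [0, 5, 0], 0],
  [[0, 0, 0], [0, 8, 0], 0],
])

```text
time_s: 57.4
ee_pos: [550.4, 369.3, 170.6]
ee_rot: [179.9, 0.1, 7.6]
force: [0.8, 0.2, -0.5]
gripper_width: 0.6
```

```bash
python3 - <<'E'
from h import *
st();print(boxc())
E
```

```text
t 57.4 pos [550.4 369.3 170.6] rot [1.799e+02 1.000e-01 7.600e+00] F [ 0.8  0.2 -0.5] w 0.6 q [33. 28. 81. -0. 71. 25.]
[  0.60703918 162.55081524 170.60953702]
```

>>> servo_tool([
  [[0, 0, -0.2], [0, 8, 0], 0],
  [[0, 0, 0], [0, 9, 0], 0],
  [[0, 0, 0], [0, 9, 0], 0],
  [[0, 0, 0], [0, 9, 0], 0],
  [[0, 0, 0], [0, 9, 0], 0],
  [[0, 0, 0], [0, 8, 0], 0],
  [[0, 0, 0], [0, 8, 0], 0],
  [[0, 0, 0], [0, 6, 0], 0],
  [[0, 0, 0], [0, 4, 0], 0],
  [[0, 0, 0], [0, 2, 0], 0],
])

```text
time_s: 58.65
ee_pos: [561.2, 291.8, 171.2]
ee_rot: [179.9, 0.1, 7.7]
force: [-0.4, -0.1, -0.0]
gripper_width: 0.8
```

```bash
python3 - <<'E'
from h import *
st();print(boxc())
f=grab('side','s30.png')
E
```

```text
t 58.65 pos [561.2 291.8 171.2] rot [1.799e+02 1.000e-01 7.700e+00] F [-0.4 -0.1 -0. ] w 0.8 q [26. 25. 85. -0. 70. 19.]
[  0.72739195  84.32962866 171.21441126]
```

View pics/s30.png

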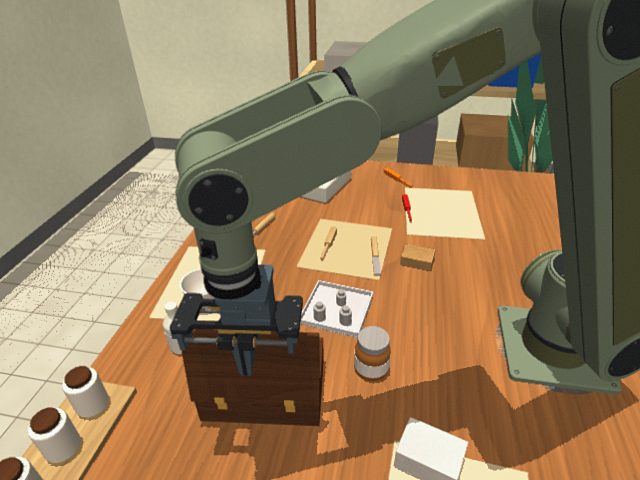

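The lid is about upright (front face from y≈330 to 420). Pushing further.

>>> servo_tool([
  [[0, 0, 0], [0, 8, 0], 0],
  [[0, 0, 0], [0, 8, 0], 0],
  [[0, 0, 0], [0, 8, 0], 0],
  [[0, 0, 0], [0, 8, 0], 0],
  [[0, 0, 0], [0, 4, 0], 0],
  [[0, 0, 0], [0, 0, 0], 0],
  [[0, 0, 0], [0, 0, 0], 0],
  [[0, 0, 0], [0, 0, 0], 0],
  [[0, 0, 0], [0, 0, 0], 0],
  [[0, 0, 0], [0, 0, 0], 0],
])

```text
time_s: 59.95
ee_pos: [566.3, 254.0, 171.2]
ee_rot: [179.9, 0.1, 7.8]
force: [0.5, -0.2, 0.1]
gripper_width: 0.5
```

```bash
python3 - <<'E'
from h import *
st();print(boxc())
f=grab('side','s31.png')
E
```

```text
t 59.95 pos [566.3 254.  171.2] rot [1.799e+02 1.000e-01 7.800e+00] F [ 0.5 -0.2  0.1] w 0.5 q [23. 24. 87. -0. 69. 15.]
[  0.67820653  46.14196284 171.18938212]
```

View pics/s31.png

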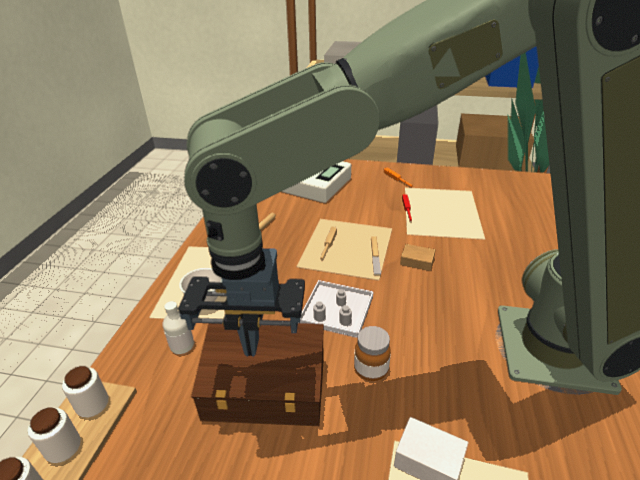

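The lid has fallen onto the lifter. Moving to press near the back edge.

>>> servo_tool([
  [[0, 0, 0], [0, 12, 4], 0],
  [[0, 0, 0], [0, 16, 8], 0],
  [[0, 0, 0], [0, 16, 10], 0],
  [[0, 0, 0], [0, 16, 10], 0],
  [[0, 0, 0], [0, 16, 10], 0],
  [[0, 0, 0], [0, 15, 8], 0],
  [[0, 0, 0], [0, 12, 5], 0],
  [[0, 0, 0], [0, 2, 2], 0],
  [[0, 0, 0], [0, 0, 0], 0],
  [[0, 0, 0], [0, 0, 0], 0],
])

```text
time_s: 61.25
ee_pos: [581.2, 141.3, 109.7]
ee_rot: [179.9, 0.1, 7.7]
force: [0.2, -0.1, 0.2]
gripper_width: 0.3
```

```bash
python3 - <<'E'
from h import *
st();print(boxc())
E
```

```text
t 61.25 pos [581.2 141.3 109.7] rot [1.799e+02 1.000e-01 7.700e+00] F [ 0.2 -0.1  0.2] w 0.3 q [13. 25. 95. -0. 60.  5.]
[  0.17096665 -67.57211925 109.71143954]
```

>>> servo_tool([
  [[0, 0, 0], [0, -4, 4], 0],
  [[0, 0, 0], [0, -4, 5], 0],
  [[0, 0, 0], [0, 0, 5], 0],
  [[0, 0, 0], [0, 0, 4], 0],
  [[0, 0, 0], [0, 0, 4], 0],
  [[0, 0, 0], [0, 0, 3], 0],
  [[0, 0, 0], [0, 0, 2], 0],
  [[0, 0, 0], [0, 0, 2], 0],
  [[0, 0, 0], [0, 0, 2], 0],
  [[0, 0, 0], [0, 0, 1], 0],
])

```text
time_s: 62.5
ee_pos: [580.5, 149.8, 78.8]
ee_rot: [179.8, -0.0, 7.8]
force: [-1.0, -1.3, 4.5]
gripper_width: 0.4
```

```bash
python3 - <<'E'
from h import *
st();print(boxc())
E
```

```text
t 62.5 pos [580.5 149.8  78.8] rot [179.8  -0.    7.8] F [-1.  -1.3  4.5] w 0.4 q [13. 27. 97. -0. 56.  6.]
[  0.63774357 -58.99908006  78.77880555]
```

>>> servo_tool([
  [[0, 0, 0], [0, 0, 1.5], 0],
  [[0, 0, 0], [0, 0, 1.5], 0],
  [[0, 0, 0], [0, 0, 1.5], 0],
  [[0, 0, 0], [0, 0, 1.5], 0],
  [[0, 0, 0], [0, 0, 2], 0],
  [[0, 0, 0], [0, 0, 2], 0],
  [[0, 0, 0], [0, 0, 2], 0],
  [[0, 0, 0], [0, 0, 2], 0],
  [[0, 0, 0], [0, 0, 2], 0],
  [[0, 0, 0], [0, 0, 2], 0],
])

```text
time_s: 63.75
ee_pos: [580.6, 149.8, 78.1]
ee_rot: [179.9, -0.4, 7.8]
force: [-4.8, -1.8, 14.8]
gripper_width: 0.3
```

```bash
python3 - <<'E'
from h import *
st();print(boxc())
E
```

```text
t 63.75 pos [580.6 149.8  78.1] rot [179.9  -0.4   7.8] F [-4.8 -1.8 14.8] w 0.3 q [13. 27. 97. -0. 55.  6.]
[  0.68913727 -59.06302278  78.08809789]
```

It has bottomed at 78 mm with 15 N. Retreating to look.

>>> servo_tool([
  [[0, 0.4, 0], [0, 0, -5], 0],
  [[0, 0, 0], [0, 0, -25], 0],
  [[0, 0, 0], [0, 0, -45], 0],
  [[0, 0, 0], [0, 0, -50], 0],
  [[0, 0, 0], [-30, 0, -30], 0],
  [[0, 0, 0], [-50, 0, -10], 0],
  [[0, 0, 0], [-50, 0, 0], 0],
  [[0, 0, 0], [-50, 0, 0], 0],
  [[0, 0, 0], [-40, 0, 0], 0],
  [[0, 0, 0], [0, 0, 0], 0],
])

```text
time_s: 65.0
ee_pos: [354.6, 120.8, 240.6]
ee_rot: [-179.9, -0.8, 7.8]
force: [0.9, 0.2, 0.0]
gripper_width: 0.2
```

```bash
python3 - <<'E'
from h import *
st()
f=grab('side','s32.png'); crop(f,180,440,210,430,3,'s32c.png')
for a in (0,.11): 
  y=75-150*np.cos(a)-8*np.sin(a); z=70+150*np.sin(a)+8*np.cos(a); print(a,(3*(proj(f,[boxw(112,y,z),boxw(-112,y,z)])-[180,210])).round(0).tolist())
f=grab('top','t32.png')
E
```

```text
t 65.0 pos [354.6 120.8 240.6] rot [-179.9   -0.8    7.8] F [0.9 0.2 0. ] w 0.2 q [ 17.  -2. 110.   0.  71.   9.]
0 [[99.0, 359.0], [434.0, 370.0]]
0.11 [[95.0, 342.0], [433.0, 353.0]]
```

View pics/s32c.png

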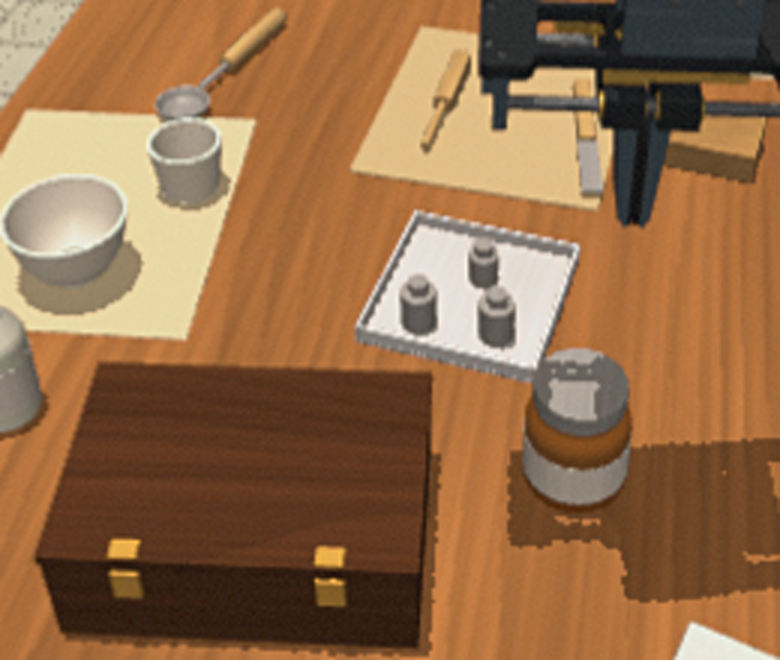

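View pics/t32.png

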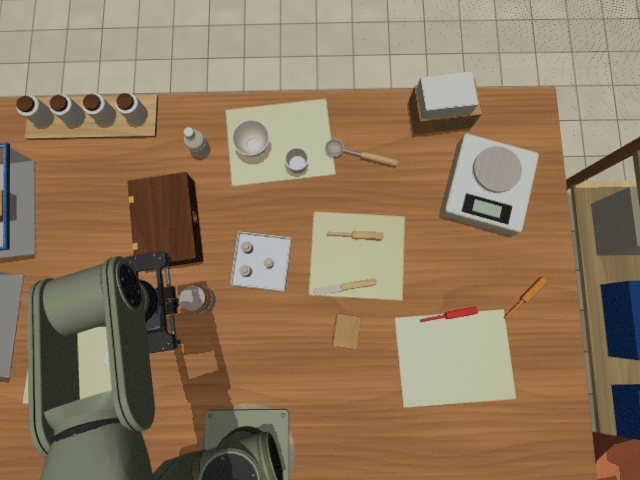

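The lid stays shut without the hand (corners at crop (99,364) and (432,374), matching 0 rad, not 0.11). All three weights stand in the tray, and both tools lie on the paper, with the blade's handle centre at about (360,285). Checking that numerically.

```bash
python3 - <<'E'
from h import *
f=grab('top')
a=cv2.cvtColor(f['pixels'],cv2.COLOR_RGB2BGR); crop(f,225,415,205,305,4,'end.png')
def loc(c,ang,w):
    t=np.radians(ang); d=w[:2]-c; return np.round([d[0]*np.cos(t)+d[1]*np.sin(t),-d[0]*np.sin(t)+d[1]*np.cos(t)],1)
S=np.array([484.3,-282.2]); T=np.array([470.6,-33.3])
print('blade',loc(S,-4,unproj(f,[(359.5,285)],16)[0]),'dowel',loc(S,-4,unproj(f,[(367.5,235.5)],20)[0]))
for p,z in [((247,246),47),((245,270),47),((268.5,263),41)]: print(loc(T,-7.4,unproj(f,[p],z)[0]))
st()
E
```

```text
blade [-79.3  -8.4] dowel [ 49.  -23.4]
[29.7 35.1]
[-31.   31.5]
[ -6.2 -23.8]
t 65.15 pos [357.9 121.4 240.9] rot [-179.9   -0.8    7.7] F [-0.6 -0.1 -0.8] w 0.3 q [ 17.  -1. 110.  -0.  71.   9.]
```

View pics/end.png

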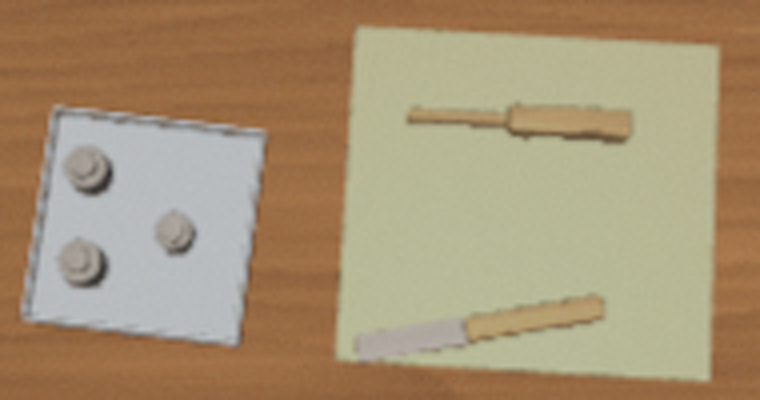

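Everything is inside its limits: the blade's handle centre is at (-79,-8) mm on the sheet, fully on the paper. Handing in.

```bash
python3 -c "
from h import *
print(env.job_done())"
```

```text
the job is handed in; nothing more can be done
None
```

I finished the whole task and handed it in at about 65 s. No verdict is reported, so the results below are my own last checks.

**What I did:**
- I pushed the dowel through the hole and pressed the catch with about 3.7 N. The lid rose to about 0.11 rad.
- I levered the lid up with the blade to about 0.7 rad, then swung it fully open.
- I laid both tools back on the paper.
- I found three weights in the box, two large and one small, and stood them in the tray.
- I tipped the lid over and pressed it down with about 15 N, above the suggested 6 to 10 N, until it bottomed.

**Last checks:**
- **Lid:** it stayed shut after the hand left, and its corners match 0 rad in the side view. I could not see the catch itself.
- **Weights:** all three are upright, at tray x,y of about (30, 35), (-31, 32) and (-6, -24) mm.
- **Tools:** both lie flat with the handle centres on the paper, the dowel at (49, -23) mm and the blade at (-79, -8) mm.
- **Bystanders:** none looks moved, though I only compared the pictures by eye. The arm hid the white carton in the last top view.
- **Robot:** it was clear of everything, with the tool at 240 mm height.

**Disagreements:**
- The blade was knocked a few centimetres during the run but stayed on the paper, so I left it there.
- The two cameras disagreed by 1 to 7 mm, and I averaged them where it mattered.

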